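# Spin the washed buckles dry

### The job

Spin the washed brass buckles dry: lift the lid off the spin dryer and lay it right side up on the bench, and put every buckle from the drain mat into the drum. Rest the lid back on the rim with its key well away from the slot (two finger widths or more), turn it round on the rim until the key drops into the slot and the lid lies flush, and then flip the toggle switch over to its other side to start the dryer; leave the other things on the bench where they are.

Things in the scene. Friction and masses are not known exactly. Their poses are not given: they have to be found in the camera images.
- dryer: Bench spin dryer, fixed: an upright green round housing, 200 mm across, 150 mm high, open at the top. Origin on its axis at bench level, z up, x from its switch pod to its back. The round drum inside has a 148 mm bore and a flat floor 80 mm above the bench. The pod is a box on the -x side (x -100 to -180 mm, 100 mm wide along y, top 98 mm above the bench) with the toggle in the middle of its top.
- rim (a point): Centre of the drum's mouth, on the axis, level with the rim's top, 150 mm above the bench; its axes are the dryer's. The flat aluminium rim (radius 74 to 100 mm) is cut through by one slot, 14 mm wide and 11 mm deep, on the -x side above the pod. The bench to the robot's right of the dryer is kept clear for the lid.
- notch (a point): The rim's slot: where the lid's key (point lid_key) is when the lid is home: 92 mm from the axis on the dryer's -x side, 7 mm below the rim's top.
- switch (a joint): The dryer's steel bat toggle on top of the pod, 143 mm from the axis on the -x side, hinged 98 mm above the bench about a line parallel to the dryer's x. 0 = off (leans 0.38 rad to the dryer's +y side), 0.76 rad = on (leans as far to the -y side). Over-centre: pushed past upright (0.38) it snaps to the other end and stays; under 1 N at the tip flips it.
- switch_tip (a point): The tip of the toggle's bat, 40 mm from its hinge; the bat is 9 to 12 mm thick.
- lid: Loose grey lid, 0.35 kg, starts askew on the rim. Origin at the centre of its underside, z up. Spigot 140 mm across, 12 mm deep, lower edge bevelled, in the bore with 4 mm play all round; above it a disc 180 mm across, 8 mm thick, rests on the rim. Black bar handle on top, along the lid's x: 66 mm long, 14 mm thick, 20 to 50 mm above the origin.
- lid_key (a point): Underside of the lid's steel key: 92 mm from the lid's axis on its -x side, 5 mm above its origin. The key is 10 mm wide, juts 14 mm beyond the disc and 7 mm below it. Riding on the rim it tips the lid 2 degrees, key side 7 mm up; in the slot the lid lies flat, origin 138 mm above the bench, yaw equal to the dryer's.
- mat: The black ribbed rubber drain mat on which the buckles start, fixed, 190 x 290 x 4 mm. Origin at the centre of its underside.
- buckle1: A cast brass buckle, 70 g, lying flat: a rectangular frame 56 mm (its x) by 44 mm (its y) and 10 mm thick, frame bars 8 mm wide, with a cross bar in the middle along y. Origin at the centre of its underside. Four to six buckles are present.
- buckle2: A cast brass buckle, 70 g, lying flat: a rectangular frame 56 mm (its x) by 44 mm (its y) and 10 mm thick, frame bars 8 mm wide, with a cross bar in the middle along y. Origin at the centre of its underside. Four to six buckles are present.
- buckle3: A cast brass buckle, 70 g, lying flat: a rectangular frame 56 mm (its x) by 44 mm (its y) and 10 mm thick, frame bars 8 mm wide, with a cross bar in the middle along y. Origin at the centre of its underside. Four to six buckles are present.
- buckle4: A cast brass buckle, 70 g, lying flat: a rectangular frame 56 mm (its x) by 44 mm (its y) and 10 mm thick, frame bars 8 mm wide, with a cross bar in the middle along y. Origin at the centre of its underside. Four to six buckles are present.
- buckle5: A cast brass buckle, 70 g, lying flat: a rectangular frame 56 mm (its x) by 44 mm (its y) and 10 mm thick, frame bars 8 mm wide, with a cross bar in the middle along y. Origin at the centre of its underside. Four to six buckles are present.
- buckle6: A cast brass buckle, 70 g, lying flat: a rectangular frame 56 mm (its x) by 44 mm (its y) and 10 mm thick, frame bars 8 mm wide, with a cross bar in the middle along y. Origin at the centre of its underside. Four to six buckles are present.
- heel: A black rubber shoe heel, D-shaped, 59 x 56 x 14 mm, lying on the bench just behind the mat; not needed. Origin at its underside.
- tin: A round polish tin, 82 mm across, 28 mm high, behind the dryer; not needed. Origin at its underside.
- brush: A shoe brush, 160 x 52 x 40 mm; not needed. Origin at its underside.
- hammer: A hammer lying on the bench; not needed.
- jar: A glass jar with a steel cap, 64 mm across, 85 mm high; not needed. Origin at its underside.
- shoe_last: A wooden shoe last, 220 mm long, 95 mm high, near the robot on its right; not needed. Origin at its underside.
- awl: An awl with a wooden handle lying near the robot on its left; not needed.
- spool: A white spool of thread, 52 mm across, 70 mm high, standing; not needed. Origin at its underside.
Things that resemble listed ones, but are neither listed nor needed, are in the scene too. What is shaped like the buckle5 but green or turquoise is not meant.

How it is judged:
On the way, in this order (a step that is already met when the one before it is completed fails the run):
1. the lid lies right side up on the bench, released (height (world z) of lid below 0.012 m and angle between lid's own z axis and vertical below 0.1 rad and contact force between lid and the fingers below 0.1 N), for 0.2 s.
2. every buckle lies in the drum (horizontal distance between each of buckle1, buckle2, buckle3, buckle4, buckle5, buckle6 and rim below 0.072 m and z of each of buckle1, buckle2, buckle3, buckle4, buckle5, buckle6 in the frame of rim below -0.012 m), for 0.2 s.
3. the lid rests on the rim with its key on the rim's top, at least 20 mm round from the slot (horizontal distance between lid and rim below 0.012 m and z of lid in the frame of rim below -0.004 m and z of lid_key in the frame of rim above -0.003 m and contact force between lid and dryer above 0.3 N and horizontal distance between lid_key and notch above 0.02 m), for 0.2 s.
4. the lid is turned on the rim: its key comes within 18 mm of the slot while it still bears on the rim's top (horizontal distance between lid and rim below 0.012 m and z of lid in the frame of rim below -0.004 m and z of lid_key in the frame of rim above -0.003 m and contact force between lid and dryer above 0.3 N and horizontal distance between lid_key and notch below 0.018 m), for 0.04 s.
5. the key has dropped into the slot and the lid lies home and flat on the rim (horizontal distance between lid and rim below 0.005 m and distance between lid_key and notch below 0.005 m and angle between lid's own z axis and vertical below 0.02 rad and z of lid in the frame of rim below -0.01 m), for 0.3 s.
6. the toggle switch is flipped to on (value of joint switch above 0.65 rad), for 0.2 s.
At the end, for the whole second after the job is handed in: All buckles present lie in the drum (within 72 mm of the axis, 12 mm or more below the rim); the lid is home: centred and its key in place within 5 mm, level within 0.02 rad, down within 2 mm, released, at rest; switch on (above 0.65 rad) (all of step 2 and all of step 5 and value of joint switch above 0.65 rad and linear speed of lid below 0.02 m/s and contact force between lid and the fingers below 0.1 N); the robot touches nothing.
It fails at once if one of the other things on the bench is pushed more than 50 mm from its place or tipped over (distance of any of heel, tin, brush, hammer, jar, shoe_last, awl, spool from where it was at the start of the episode above 0.05 m or angle between any of jar, spool, shoe_last, tin's own z axis and vertical above 0.6 rad).
Of buckle1, buckle2, buckle3, buckle4, buckle5, buckle6 only 4 to 6 are there at a start; the rules pass over those that are not, and their reading is None.
At some moment in a run one of buckle1, buckle2, buckle3, buckle4, buckle5, buckle6, lid may be knocked a few centimetres aside while the robot is not near it.
Once in a run the grip may slacken for a moment while it holds something.
It also fails if it takes over 210 s, if anything falls off the work surface, if the arm or the gripper's body presses on something with over 40 N, if the wrist force passes 120 N, or if a joint passes its speed limit or range.

### The arm

A 6-joint arm with a two-finger parallel gripper is mounted at the origin on the work surface. World frame = base frame: x ahead of the robot, y to its left, z up, the work surface at z = 0. Lengths are in m, angles in rad, forces in N, time in s.
With the tool pointing down it reaches from about 0.25 to 0.8 m from the base axis. Payload 8.5 kg.
Tool frame: the origin (TCP) lies midway between the tips of the shut fingers; the grasp point (between the pads) lies 19 mm behind it; z points along the fingers, y is the line along which they close (so a half turn about z gives the same grasp; the last joint's range is limited). The gripper opens to 85 mm and grips with 20 to 120 N. Pads are 22 mm wide; open, the fingers measure 114 mm over their backs; the gripper's body (76 mm by 85 mm) begins 54 mm behind the grasp point. The pads swing forward as they close: fully open they stand 13 mm farther back than shut.
Start: joints at [1.16, 0.238, -0.013, 1.319, 0, 1.571], TCP at [0.21, 0.481, 0.231] pointing down, gripper open.
Joint ranges: [-2.66, 2.66], [-1.03, 1.9], [-1.14, 1.46], [-1.82, 2.27], [-1.45, 1.34], [-3.14, 3.14]. Speed limits (rad/s): [2.22, 2.22, 2.79, 3.14, 3.14, 3.14].

### API

Orientations are given as a rotation vector (axis times angle).
In Python, from rig import * gives the robot as it stands.
- The arm moves only by the shell command python3 -m jog 'ROWS' [OPENING] [FORCE]. ROWS is JSON, a list of rows, each a list of 6 numbers: the shift along the tool's x, y, z in m, then the turn, a rotation vector about the tool's x, y, z in rad. In form: [[x, y, z, wx, wy, wz], ...]. A call has 1 to 8 rows; each row is the pose to reach, as a shift and turn from the pose commanded when the call began, along the tool's axes at that moment; what a row does not reach only later rows make up. A row lasts 1/10 s, in which the tool goes at most 50 mm and 8.59 degrees, less where a joint would pass 70% of its speed; a pose out of reach is approached as far as the arm can. A call with a gripper value outside its range is refused whole. OPENING is the opening, from 0 (shut) to 1 (fully open), set as the call begins (- or left out, the last holds). The fingers move at their own pace and stop on an object; FORCE is the grip in N (left out, the last holds). Time passes only in rows, so rows that repeat a pose let the fingers close. It gives the time, the measured TCP pose, the force, the opening and the grip force at its end, in the units of the state.
- state(): the state, without advancing time (a new reading comes with each control period).
- get_image(name): name is "scene" or "side" or "wrist"; returns a dict with "pixels" (384x512x3 uint8, blue, green, red), "range_z" (384x512 float32, m along the optical axis (not along the pixel's ray), 0 where there is no reading), "fov_y" (degrees; the focal length in pixels is half the picture's height over the tangent of half this angle, whatever the lens; pixels are square), "cx", "cy" (the principal point, pixels), "pose" (4x4, takes a point from camera to world coordinates). Camera axes: x right, y down, z forward; pixel columns grow to the right and rows downward; lengths in m; the calibration is good to about 2 mm. A picture is of the moment at which its call begins.
- finish_job(): hands the job in; it is judged then, once.
Trained networks look in the newest picture that a camera, given by its name, has taken for a name from the list of things; names that differ only in an ending like _2 or _b are one class to them, and where a whole thing is asked for, a point or a joint stands for the part that bears it (a point fixed in the world has none). Each returns a list of dicts, best first, with "conf" (0 to 1); they miss things now and then, are a little off and sometimes report something else, mostly with a low value. They report only what shows in the picture. A call takes as long as a camera call. They do not tell look-alikes from the thing itself.
- boxes_of(camera, query): "at" ([x, y, z] in m, in world coordinates, good to about 4 mm: the middle of the surface that is visible of it).
The state is a dict: "time_s": time; "qpos": joint angles; "joint_velocities": joint speeds; "effort": joint torques, N m; "eef_pos": TCP position; "orientation": TCP orientation; "force": force on the tool from outside, world axes, zero at the start; "torque": the same for the moment, N m; "width": finger opening in m; "finger_force": force on a finger pad.
Only numpy, scipy, OpenCV 4.12 (cv2) and the standard library are available. Lean on these libraries where they do the work, as an engineer would, in place of code of your own. Each camera call takes 0.05 s, during which the arm holds its last target. There are 200 camera calls.

## Working session

There is one attempt and no reset: what is moved stays moved. The work goes in short steps, Python scripts to look and compute and a shell command to move; the robot and the scene stay as the last step left them, time stands still between calls to the robot, and variables do not carry over. Pictures are saved under pics/ and viewed, at most 14 in all, crops included, and the job is handed in when it is done.

```bash
ls; mkdir -p pics
python3 - <<'E'
from rig import *
import cv2
print(state())
for n in ("scene","side"):
    im=get_image(n); cv2.imwrite(f"pics/{n}0.png",im["pixels"]); print(n,im["fov_y"],im["cx"],im["cy"],im["pose"].round(4).tolist() if hasattr(im["pose"],'round') else im["pose"])
for q in ("lid","buckle1","dryer","switch_tip","lid_key"):
    for c in ("scene","side"):
        print(q,c,[(round(d["conf"],2),[round(float(v),3) for v in d["at"]]) for d in boxes_of(c,q)])
E
```

```text
pics
{'time_s': 0.0, 'qpos': array([ 1.16002272e+00,  2.38777235e-01, -1.42431130e-02,  1.31922035e+00,
       -1.44757349e-05,  1.57078709e+00]), 'joint_velocities': array([-0.00053587,  0.00110374,  0.0015184 , -0.00064911,  0.00037586,
       -0.00114131]), 'effort': array([ 2.46100077e-03, -5.38780653e+01,  3.46441412e+01,  1.82967552e-02,
        2.74792387e-05, -1.25809362e-05]), 'eef_pos': array([0.20947894, 0.48094016, 0.23068384]), 'orientation': array([-6.40643218e-01, -3.07529087e+00,  2.22556588e-03]), 'force': array([ 0.35284734, -0.08954764, -0.41198331]), 'torque': array([ 0.03782506,  0.0651492 , -0.02226789]), 'finger_force': 0.0, 'width': 0.08527136562874105}
scene 45.42080161066897 253.21485858405302 193.46070492866613 [[-0.8621, 0.3535, -0.363, 1.1598], [0.5067, 0.6006, -0.6185, 1.0755], [-0.0007, -0.7172, -0.6969, 1.3081], [0.0, 0.0, 0.0, 1.0]]
side 49.51312191501748 256.553065700005 192.0513396135298 [[-0.709, -0.4687, 0.5269, -0.2663], [-0.7052, 0.4786, -0.5231, 0.792], [-0.007, -0.7424, -0.6699, 1.1217], [0.0, 0.0, 0.0, 1.0]]
lid scene [(0.87, [0.599, -0.082, 0.163])]
lid side [(0.7, [0.528, -0.054, 0.162])]
buckle1 scene [(0.69, [0.468, 0.287, 0.012]), (0.66, [0.561, 0.288, 0.014]), (0.66, [0.454, 0.374, 0.015]), (0.55, [0.368, 0.505, 0.01]), (0.53, [0.342, 0.091, 0.01]), (0.43, [0.567, 0.202, 0.014]), (0.43, [0.463, 0.195, 0.011]), (0.42, [0.551, 0.396, 0.017])]
buckle1 side [(0.7, [0.359, 0.503, 0.008]), (0.65, [0.461, 0.189, 0.012]), (0.51, [0.465, 0.387, 0.013]), (0.43, [0.548, 0.395, 0.009])]
dryer scene [(0.62, [0.6, -0.012, 0.088])]
dryer side [(0.79, [0.497, -0.018, 0.092])]
switch_tip scene [(0.4, [0.599, -0.077, 0.164])]
switch_tip side []
lid_key scene [(0.65, [0.603, -0.077, 0.166]), (0.53, [0.599, -0.011, 0.089])]
lid_key side [(0.79, [0.531, -0.05, 0.16])]
```

View pics/scene0.png

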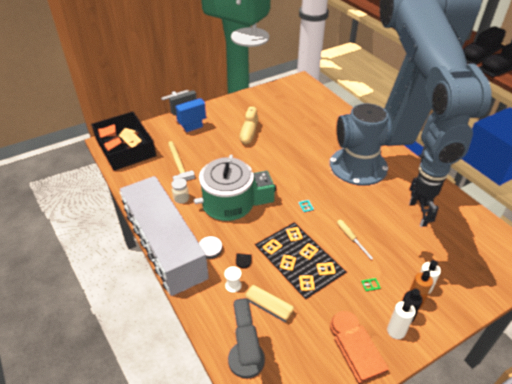

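View pics/side0.png

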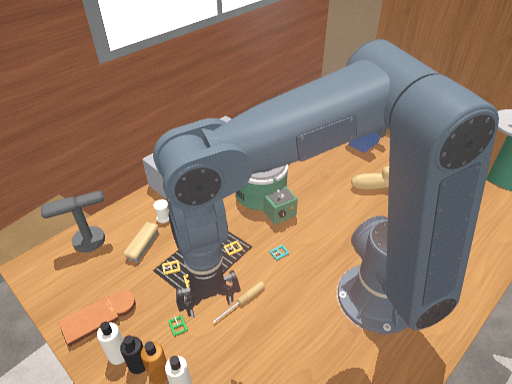

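The scene view shows the dryer around (228,190) with its pod at (265,185). Six brass buckles lie on the mat, from (273,247) to (325,269). The turquoise and green look-alikes are at (306,206) and (371,284). The side view is mostly blocked by the arm.

```bash
cat > h.py <<'E'
from rig import *
import numpy as np, cv2
from scipy.spatial.transform import Rotation as R
np.set_printoptions(precision=4,suppress=True)
def cloud(name):
    im=get_image(name); z=im["range_z"]; h,w=z.shape
    f=h/2/np.tan(np.radians(im["fov_y"])/2)
    v,u=np.mgrid[:h,:w]
    P=np.stack([(u-im["cx"])/f*z,(v-im["cy"])/f*z,z,np.ones_like(z)],-1)@np.asarray(im["pose"]).T
    P=P[...,:3]; P[z<=0]=np.nan
    return im,P
def yellow(px):
    hsv=cv2.cvtColor(px,cv2.COLOR_BGR2HSV); return hsv
def circ(xy):
    from scipy.optimize import least_squares
    c0=np.append(np.median(xy,0),.09)
    r=least_squares(lambda p:np.hypot(*(xy-p[:2]).T)-p[2],c0,loss="soft_l1",f_scale=.003); return r.x
def delta(pos,yaw,tilt=None):
    """tool down, tool y axis along world yaw (mod pi, nearest): shift+turn from the current pose"""
    s=state(); R0=R.from_rotvec(s["orientation"]); p0=s["eef_pos"]
    best=None
    for k in (-1,0,1,2):
        a=yaw+k*np.pi; y=np.array([np.cos(a),np.sin(a),0]); zz=np.array([0,0,-1.]); x=np.cross(y,zz)
        rv=(R0.inv()*R.from_matrix(np.c_[x,y,zz])).as_rotvec()
        if best is None or np.linalg.norm(rv)<np.linalg.norm(best): best=rv
    sh=R0.inv().apply(np.asarray(pos)-p0)
    print("d",sh.round(4),best.round(4),"q6",s["qpos"][5].round(3),"tcp",p0.round(4),"y-yaw",np.degrees(np.arctan2(*R0.as_matrix()[1::-1,1])).round(2),"w",s["width"].round(4))
def ortho(P,px,x0,x1,y0,y1,res=.001,zmin=-1,zmax=9):
    """top view: rows = -x world, cols = -y world"""
    n=int((x1-x0)/res),int((y1-y0)/res); out=np.zeros((n[0],n[1],3),np.uint8)
    q=P.reshape(-1,3); c=px.reshape(-1,3); m=np.isfinite(q).all(1)&(q[:,2]>zmin)&(q[:,2]<zmax); q=q[m];c=c[m]
    r=((x1-q[:,0])/res).astype(int); k=((y1-q[:,1])/res).astype(int)
    ok=(r>=0)&(r<n[0])&(k>=0)&(k<n[1]); o=np.argsort(q[ok,2]); out[r[ok][o],k[ok][o]]=c[ok][o]; return out
E
python3 - <<'E'
from h import *
im,P=cloud("scene")
q=P.reshape(-1,3); m=np.isfinite(q).all(1)&(q[:,0]>.35)&(q[:,0]<.8)&(q[:,1]>-.25)&(q[:,1]<.13)
for a,b in((.142,.148),(.149,.153),(.154,.16),(.16,.172)):
    s=q[m&(q[:,2]>a)&(q[:,2]<b)]; print(a,len(s),s.min(0),s.max(0),circ(s[:,:2]))
s=q[m&(q[:,2]>.175)]; print("handle",s.min(0),s.max(0),len(s)); 
s=q[m&(q[:,2]>.09)&(q[:,2]<.102)]; print("pod",np.median(s,0),s.min(0),s.max(0),len(s))
E
python3 - <<'E'
from h import *
delta((.50,-.06,.42),np.pi/2)
delta((.55,.28,.40),np.pi/2)
E
```

```text
0.142 91 [ 0.4975 -0.1733  0.142 ] [0.6953 0.018  0.1479] [ 0.5961 -0.0857  0.0973]
0.149 153 [ 0.4969 -0.1752  0.149 ] [0.6959 0.0133 0.153 ] [ 0.5947 -0.0892  0.0962]
0.154 340 [ 0.5073 -0.1749  0.154 ] [0.6971 0.0134 0.16  ] [ 0.5977 -0.0782  0.0696]
0.16 892 [ 0.5046 -0.1775  0.16  ] [0.6835 0.0008 0.1719] [ 0.5939 -0.0904  0.0637]
handle [ 0.5734 -0.1149  0.1754] [ 0.6195 -0.0558  0.1992] 64
pod [ 0.4837 -0.0253  0.0983] [ 0.412  -0.2218  0.09  ] [0.7729 0.0152 0.102 ] 366Traceback (most recent call last):
  File "<stdin>", line 2, in <module>
  File "h.py", line 27, in delta
    print("d",sh.round(4),best.round(4),"q6",s["qpos"][5].round(3),"tcp",p0.round(4),"y-yaw",np.degrees(np.arctan2(*R0.as_matrix()[1::-1,1])).round(2),"w",s["width"].round(4))
                                                                                                                                                           ^^^^^^^^^^^^^^^^
AttributeError: 'float' object has no attribute 'round'
```

```bash
sed -i 's/s\["width"\].round(4)/round(s["width"],4)/' h.py
python3 - <<'E'
from h import *
delta((.45,.29,.42),np.pi/2)
delta((.50,-.06,.45),np.pi/2)
E
```

```text
d [-0.2968 -0.0794 -0.1887] [-0.0001 -0.     -0.4108] q6 1.571 tcp [0.2096 0.4813 0.2313] y-yaw 66.46 w 0.0853
d [-0.4824 -0.3803 -0.2187] [-0.0001 -0.     -0.4108] q6 1.571 tcp [0.2096 0.4813 0.2313] y-yaw 66.46 w 0.0853
```

```bash
python3 -m jog '[[-0.297,-0.079,-0.189,0,0,-0.41],[-0.297,-0.079,-0.189,0,0,-0.41],[-0.297,-0.079,-0.189,0,0,-0.41],[-0.297,-0.079,-0.189,0,0,-0.41],[-0.297,-0.079,-0.189,0,0,-0.41],[-0.297,-0.079,-0.189,0,0,-0.41],[-0.297,-0.079,-0.189,0,0,-0.41],[-0.297,-0.079,-0.189,0,0,-0.41]]' 1; python3 -m jog '[[0,0,0,0,0,0],[0,0,0,0,0,0]]'
python3 - <<'E'
from h import *
im,P=cloud("wrist"); cv2.imwrite("pics/w1.png",im["pixels"]); print(np.asarray(im["pose"]),im["fov_y"])
np.savez("w1.npz",P=P,px=im["pixels"])
delta((.50,-.06,.45),np.pi/2)
E
```

```text
time_s: 1.45
eef_pos: [0.4532, 0.2881, 0.4224]
orientation: [0.006, 3.139, 0.001]
force: [0.7, -0.5, -0.6]
width: 0.0858
finger_force: 0.0
time_s: 1.65
eef_pos: [0.4504, 0.2903, 0.4199]
orientation: [-0.002, -3.141, 0.0]
force: [-0.1, 1.6, -0.0]
width: 0.0854
finger_force: 0.0
[[ 0.0023  0.9452  0.3263  0.3663]
 [ 1.     -0.002  -0.0011  0.2902]
 [-0.0003  0.3263 -0.9452  0.5615]
 [ 0.      0.      0.      1.    ]] 60.13729184416284
d [-0.0503 -0.3505 -0.0302] [-0.0004 -0.001  -0.0007] q6 0.574 tcp [0.4499 0.2906 0.4197] y-yaw 89.96 w 0.0853
```

View pics/w1.png

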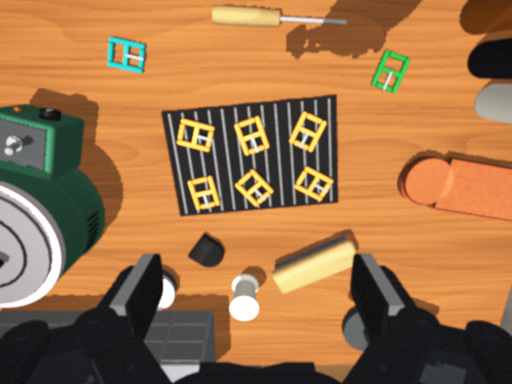

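The wrist view shows all six buckles on the mat: (196,135), (252,135), (308,131), (204,193), (254,187) and (314,183). The dryer is at the left edge with its toggle at (12,143).

```bash
cat >> h.py <<'E'
def buckles(P,px,box=(.38,.68,.15,.46)):
    hsv=cv2.cvtColor(px,cv2.COLOR_BGR2HSV)
    m=cv2.inRange(hsv,(18,110,90),(34,255,255))>0
    m&=(P[...,2]<.04)&(P[...,2]>.006)&(P[...,0]>box[0])&(P[...,0]<box[1])&(P[...,1]>box[2])&(P[...,1]<box[3])
    m=cv2.morphologyEx(m.astype(np.uint8),cv2.MORPH_CLOSE,np.ones((3,3)))
    n,l,st,_=cv2.connectedComponentsWithStats(m); out=[]
    for i in range(1,n):
        if st[i,4]<60: continue
        q=P[l==i]; q=q[np.isfinite(q).all(1)]
        (cx,cy),(w,h),a=cv2.minAreaRect((q[:,:2]*1000).astype(np.float32))
        if w<h: w,h,a=h,w,a+90
        out.append((cx/1000,cy/1000,(a+90)%180-90,w,h,np.median(q[:,2])))  # a: world yaw of long side
    return out
E
python3 - <<'E'
from h import *
d=np.load("w1.npz")
for b in buckles(d["P"],d["px"]): print(np.round(b,3))
E
python3 -m jog '[[-0.05,-0.35,-0.03,0,0,0],[-0.05,-0.35,-0.03,0,0,0],[-0.05,-0.35,-0.03,0,0,0],[-0.05,-0.35,-0.03,0,0,0],[-0.05,-0.35,-0.03,0,0,0],[-0.05,-0.35,-0.03,0,0,0],[-0.05,-0.35,-0.03,0,0,0],[-0.05,-0.35,-0.03,0,0,0]]' 1; python3 -m jog '[[0,0,0,0,0,0],[0,0,0,0,0,0]]'
python3 - <<'E'
from h import *
im,P=cloud("wrist"); cv2.imwrite("pics/w2.png",im["pixels"])
np.savez("w2.npz",P=P,px=im["pixels"])
E
```

```text
[  0.458   0.374 -24.738  55.861  43.721   0.012]
[ 0.465  0.281 19.141 56.106 43.793  0.012]
[ 0.463  0.187 75.182 55.655 44.161  0.012]
[ 0.549  0.388 62.067 56.232 44.461  0.012]
[ 0.556  0.285 42.276 54.968 43.099  0.012]
[ 0.566  0.196 13.142 57.97  43.877  0.012]
[  0.664   0.424 -74.714  73.366  14.69    0.035]
time_s: 2.5
eef_pos: [0.5001, -0.0631, 0.4497]
orientation: [-0.006, -3.141, 0.002]
force: [-0.1, 1.0, -0.4]
width: 0.0857
finger_force: 0.0
time_s: 2.7
eef_pos: [0.4998, -0.0584, 0.45]
orientation: [0.001, -3.141, -0.001]
force: [0.1, 0.2, 0.0]
width: 0.0855
finger_force: 0.0
```

View pics/w2.png

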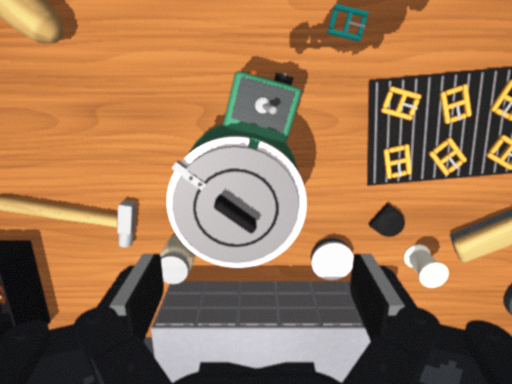

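The wrist view shows the lid centred at (237,203), handle running from (222,195) to (258,228), key at (188,175). The pod is at (265,103), the slot at (255,143), and the hammer head at (126,225).

Run:
```python
from h import *
d=np.load("w2.npz"); P=d["P"]; q=P.reshape(-1,3); px=d["px"].reshape(-1,3)
ok=np.isfinite(q).all(1)
near=ok&(np.hypot(q[:,0]-.596,q[:,1]+.087)<.2)
pod=near&(q[:,2]>.094)&(q[:,2]<.103)&(q[:,0]<.51)&(q[:,0]>.39)&(abs(q[:,1]+.03)<.1)
r=cv2.minAreaRect((q[pod][:,:2]*1000).astype(np.float32)); print("pod",r,pod.sum(),np.median(q[pod],0))
tip=near&(q[:,2]>.115)&(q[:,2]<.145)&(q[:,0]<.50)&(np.hypot(q[:,0]-.596,q[:,1]+.087)>.115); print("bat",q[tip].mean(0),q[tip].max(0),q[tip].min(0),tip.sum())
h=near&(q[:,2]>.178)&(q[:,2]<.21)&(np.hypot(q[:,0]-.596,q[:,1]+.087)<.06)
print("handle",cv2.minAreaRect((q[h][:,:2]*1000).astype(np.float32)),q[h][:,2].min(),q[h][:,2].max(),h.sum())
c=np.median(q[h],0)
s=near&(q[:,2]>.15)&(q[:,2]<.176); A=np.c_[q[s][:,:2],np.ones(s.sum())]; pl=np.linalg.lstsq(A,q[s][:,2],rcond=None)[0]; print("plane",pl)
res=abs(A@pl-q[s][:,2])<.004; print("lid circ hull",cv2.minEnclosingCircle((q[s][res][:,:2]*1000).astype(np.float32)))
rim=near&(q[:,2]>.144)&(q[:,2]<.1525); 
print("rim pts",rim.sum(),q[rim].min(0),q[rim].max(0),cv2.minEnclosingCircle((q[rim][:,:2]*1000).astype(np.float32)))
# outliers beyond the lid disc
cc=np.array(cv2.minEnclosingCircle((q[s][res][:,:2]*1000).astype(np.float32))[0])/1000
g=near&(q[:,2]>.02)&(q[:,2]<.175); ang=np.degrees(np.arctan2(q[:,1]-cc[1],q[:,0]-cc[0])); rr=np.hypot(q[:,0]-cc[0],q[:,1]-cc[1])
for a in range(-180,180,10):
    b=g&(ang>=a)&(ang<a+10)&(rr<.13); f=b&(q[:,2]>.153); print(a,rr[f].max().round(4),q[f&(rr>.078)][:,2].mean().round(4) if (f&(rr>.078)).any() else None, rr[b&(abs(q[:,2]-.15)<.003)].max().round(4) if (b&(abs(q[:,2]-.15)<.003)).any() else None)
```

```text
pod ((470.66162109375, -60.8697509765625), (111.00263977050781, 101.05250549316406), 74.93376159667969) 3599 [ 0.4621 -0.055   0.0983]
bat [ 0.4609 -0.0406  0.1294] [ 0.4671 -0.0336  0.136 ] [ 0.4559 -0.0483  0.1156] 89
handle ((595.3345336914062, -87.65284729003906), (64.72189331054688, 14.026457786560059), 51.630062103271484) 0.17802412197350642 0.19350007434649164 573
plane [-0.0217 -0.0319  0.1706]
lid circ hull ((591.5125122070312, -94.1520767211914), 96.52099609375)
rim pts 2278 [ 0.4965 -0.1881  0.144 ] [0.6967 0.0114 0.1525] ((595.5602416992188, -88.74151611328125), 101.72832489013672)
-180 0.0851 0.1625 0.0947
-170 0.0842 0.1628 0.0938
-160 0.0837 0.163 0.0928
-150 0.0828 0.1634 0.0924
-140 0.097 0.1622 0.096
-130 0.0965 0.1643 0.0917
-120 0.0826 0.1638 0.0925
-110 0.0829 0.1637 0.0929
-100 0.0826 0.1633 0.0932
-90 0.0836 0.1632 0.0943
-80 0.0848 0.1627 0.0954
-70 0.0849 0.1622 0.0968
-60 0.0868 0.1617 0.098
-50 0.0885 0.1613 0.0992
-40 0.0893 0.1605 0.1012
-30 0.091 0.1599 0.1029
-20 0.0918 0.1595 0.1037
-10 0.0922 0.1589 0.1052
0 0.0947 0.1584 0.1062
10 0.0944 0.158 0.1065
20 0.0958 0.1577 0.107
30 0.0965 0.1575 0.1077
40 0.0962 0.1574 0.108
50 0.0965 0.1573 0.1081
60 0.0962 0.1574 0.1078
70 0.0956 0.1576 0.1072
80 0.0951 0.1579 0.1063
90 0.0946 0.1582 0.1052
100 0.0938 0.1586 0.1045
110 0.093 0.1592 0.1032
120 0.0919 0.1595 0.1022
130 0.0905 0.16 0.1005
140 0.0893 0.1606 0.0991
150 0.0885 0.1612 0.0982
160 0.0872 0.1616 0.0961
170 0.086 0.1622 0.0953
```

Run:
```python
from h import *
d=np.load("w2.npz"); P=d["P"]; im,P2=cloud("scene")
res=.005; x0,y0=.1,-.6; occ=np.ones((140,140),np.uint8); 
seen=np.zeros_like(occ)
for pts in (P,P2):
    q=pts.reshape(-1,3); q=q[np.isfinite(q).all(1)]
    i=((q[:,0]-x0)/res).astype(int); j=((q[:,1]-y0)/res).astype(int); ok=(i>=0)&(i<140)&(j>=0)&(j<140)
    low=ok&(abs(q[:,2])<.008); seen[i[low],j[low]]=1
    hi=ok&(q[:,2]>.012); seen[i[hi],j[hi]]=2
free=(seen==1).astype(np.uint8); obst=(seen!=2).astype(np.uint8)
free=cv2.morphologyEx((seen!=2).astype(np.uint8),cv2.MORPH_OPEN,np.ones((1,1)))
D=cv2.distanceTransform(free,cv2.DIST_L2,5)*res
X=x0+np.arange(140)*res; Y=y0+np.arange(140)*res
r=np.hypot(X[:,None],Y[None]); D[(r<.32)|(r>.62)|(Y[None]>-.1)|(np.zeros_like(r)>0)]=0
for k in range(3):
    i,j=np.unravel_index(D.argmax(),D.shape); print(X[i],Y[j],D[i,j]); D[max(0,i-8):i+8,max(0,j-8):j+8]=0
delta((.595,-.0877,.24),np.radians(141.6))
```

```text
0.1 -0.345 0.16082947
0.14 -0.33499999999999996 0.15281397
0.505 -0.345 0.14090697
d [-0.0952 -0.0299  0.2102] [ 0.0003 -0.0002 -0.8989] q6 -0.117 tcp [ 0.4998 -0.058   0.4502] y-yaw 90.1 w 0.0854
```

```bash
python3 -m jog '[[-0.095,-0.03,0.21,0,0,-0.9],[-0.095,-0.03,0.21,0,0,-0.9],[-0.095,-0.03,0.21,0,0,-0.9],[-0.095,-0.03,0.21,0,0,-0.9],[-0.095,-0.03,0.21,0,0,-0.9],[-0.095,-0.03,0.21,0,0,-0.9],[-0.095,-0.03,0.21,0,0,-0.9],[-0.095,-0.03,0.21,0,0,-0.9]]' 0.5; python3 -m jog '[[0,0,0,0,0,0],[0,0,0,0,0,0]]'
python3 - <<'E'
from h import *
delta((.595,-.0877,.17),np.radians(141.6))
im,P=cloud("wrist"); q=P.reshape(-1,3); px=im["pixels"].reshape(-1,3)
h=np.isfinite(q).all(1)&(q[:,2]>.178)&(q[:,2]<.2)&(np.hypot(q[:,0]-.596,q[:,1]+.087)<.06)&(px.max(1)<90)
print(cv2.minAreaRect((q[h][:,:2]*1000).astype(np.float32)),h.sum(),q[h][:,2].max())
E
```

```text
time_s: 3.6
eef_pos: [0.5952, -0.0886, 0.2409]
orientation: [-1.361, 2.831, -0.001]
force: [-0.7, -0.3, 0.4]
width: 0.0426
finger_force: 0.0
time_s: 3.8
eef_pos: [0.5953, -0.0895, 0.2413]
orientation: [-1.363, 2.829, -0.002]
force: [-0.3, -0.1, -0.2]
width: 0.0427
finger_force: 0.0
d [-0.0012  0.0014  0.0713] [-0.0014  0.0008 -0.0029] q6 -1.047 tcp [ 0.5953 -0.0895  0.2413] y-yaw 141.43 w 0.0427
((595.9625244140625, -88.15121459960938), (65.32502746582031, 13.640678405761719), 51.21213912963867) 1997 0.19311477563098778
```

```bash
python3 -m jog '[[-0.001,0.001,0.04,0,0,0],[-0.001,0.001,0.071,0,0,0],[-0.001,0.001,0.071,0,0,0],[-0.001,0.001,0.071,0,0,0]]' && python3 -m jog '[[0,0,0,0,0,0],[0,0,0,0,0,0],[0,0,0,0,0,0],[0,0,0,0,0,0],[0,0,0,0,0,0],[0,0,0,0,0,0]]' 0 80 && python3 -m jog '[[0,0,-0.02,0,0,0],[0,0,-0.05,0,0,0],[0,0,-0.08,0,0,0],[0,0,-0.08,0,0,0],[0,0,-0.08,0,0,0]]'
python3 - <<'E'
from h import *
delta((.49,-.33,.12),np.radians(141.6))
E
```

```text
time_s: 4.25
eef_pos: [0.5949, -0.0885, 0.1701]
orientation: [1.364, -2.83, -0.0]
force: [-0.3, -0.5, 1.4]
width: 0.0427
finger_force: 0.0
time_s: 4.85
eef_pos: [0.5959, -0.0886, 0.1714]
orientation: [-1.364, 2.827, -0.003]
force: [-0.4, 0.1, 5.9]
width: 0.0117
finger_force: 78.8
time_s: 5.35
eef_pos: [0.5952, -0.0885, 0.2498]
orientation: [-1.365, 2.828, -0.001]
force: [-0.3, -0.0, -4.5]
width: 0.0122
finger_force: 78.9
d [ 0.2546 -0.0677  0.1297] [-0.0013  0.0006 -0.0015] q6 -1.047 tcp [ 0.5952 -0.0885  0.2498] y-yaw 141.52 w 0.0122
```

```bash
python3 -m jog '[[0.255,-0.068,0,0,0,0],[0.255,-0.068,0,0,0,0],[0.255,-0.068,0,0,0,0],[0.255,-0.068,0,0,0,0],[0.255,-0.068,0,0,0,0],[0.255,-0.068,0,0,0,0],[0.255,-0.068,0.05,0,0,0],[0.255,-0.068,0.1,0,0,0]]' && python3 -m jog '[[0,0,0.05,0,0,0],[0,0,0.08,0,0,0],[0,0,0.1,0,0,0],[0,0,0.11,0,0,0],[0,0,0.11,0,0,0]]'
python3 - <<'E'
from h import *
delta((.49,-.33,.03),np.radians(141.6))
im,P=cloud("scene"); cv2.imwrite("pics/s2.png",cv2.resize(im["pixels"][80:260,150:390],None,fx=3,fy=3))
E
```

```text
time_s: 6.15
eef_pos: [0.4893, -0.3313, 0.148]
orientation: [-1.362, 2.83, -0.003]
force: [1.2, 0.2, -5.0]
width: 0.0123
finger_force: 78.8
time_s: 6.65
eef_pos: [0.4884, -0.3294, 0.0375]
orientation: [1.365, -2.828, -0.005]
force: [0.3, -0.2, -2.5]
width: 0.0121
finger_force: 82.8
d [-0.0005 -0.0017  0.0075] [ 0.0036 -0.0003 -0.0012] q6 -1.493 tcp [ 0.4884 -0.3294  0.0375] y-yaw 141.53 w 0.0121
```

View pics/s2.png

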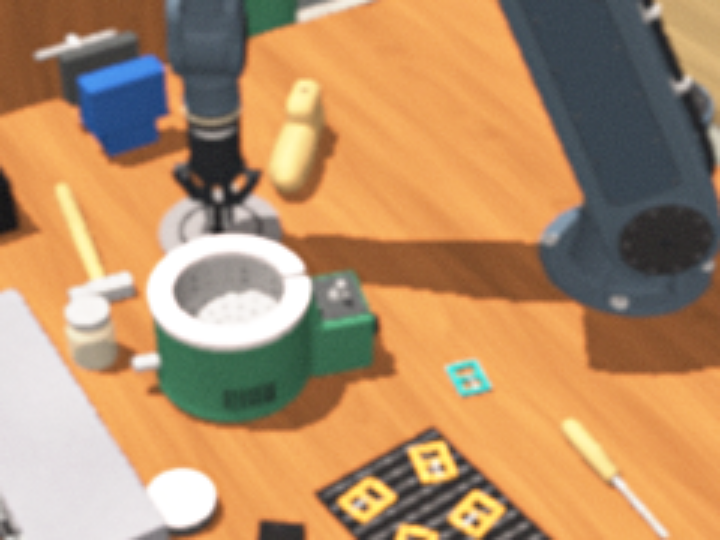

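The lid is just above the bench at (220,220), clear of the last at (295,150) and the hammer at (90,250). The empty drum and the slot at (290,272) are visible.

```bash
python3 -m jog '[[0,0,0.004,0,0,0],[0,0,0.005,0,0,0],[0,0,0.005,0,0,0]]'; python3 -m jog '[[0,0,0.004,0,0,0],[0,0,0.004,0,0,0]]'
```

```text
time_s: 7.0
eef_pos: [0.4898, -0.3306, 0.035]
orientation: [-1.365, 2.829, -0.001]
force: [0.0, 0.8, -3.9]
width: 0.012
finger_force: 82.8
time_s: 7.2
eef_pos: [0.4898, -0.3312, 0.0311]
orientation: [-1.365, 2.829, -0.003]
force: [-3.2, -1.5, 3.3]
width: 0.0124
finger_force: 84.2
```

```bash
python3 -m jog '[[0,0,0.001,0,0,0],[0,0,0.001,0,0,0],[0,0,0.001,0,0,0],[0,0,0.001,0,0,0],[0,0,0.001,0,0,0]]' 0.5; python3 -m jog '[[0,0,-0.05,0,0,0],[0,0,-0.1,0,0,0],[0,0,-0.15,0,0,0],[0,0,-0.2,0,0,0],[0,0,-0.25,0,0,0],[0,0,-0.27,0,0,0]]'
python3 - <<'E'
from h import *
delta((.50,-.06,.42),np.radians(90))
E
```

```text
time_s: 7.7
eef_pos: [0.4895, -0.3304, 0.0293]
orientation: [1.365, -2.829, 0.0]
force: [0.7, -0.1, -0.0]
width: 0.0426
finger_force: 0.0
time_s: 8.3
eef_pos: [0.4903, -0.3309, 0.3047]
orientation: [-1.364, 2.826, -0.009]
force: [1.3, 0.1, 0.0]
width: 0.0426
finger_force: 0.0
d [-0.2181  0.1602 -0.1163] [-0.0061  0.0034  0.8993] q6 -1.493 tcp [ 0.4903 -0.3309  0.3047] y-yaw 141.53 w 0.0426
```

```bash
python3 -m jog '[[-0.218,0.16,-0.116,0,0,0.9],[-0.218,0.16,-0.116,0,0,0.9],[-0.218,0.16,-0.116,0,0,0.9],[-0.218,0.16,-0.116,0,0,0.9],[-0.218,0.16,-0.116,0,0,0.9],[-0.218,0.16,-0.116,0,0,0.9],[-0.218,0.16,-0.116,0,0,0.9],[-0.218,0.16,-0.116,0,0,0.9]]' 0.85; python3 -m jog '[[0,0,0,0,0,0],[0,0,0,0,0,0],[0,0,0,0,0,0]]'
python3 - <<'E'
from h import *
im,P=cloud("wrist"); np.savez("w3.npz",P=P,px=im["pixels"])
cv2.imwrite("pics/w3.png",ortho(P,im["pixels"],.35,.75,-.45,.1,.001))
q=P.reshape(-1,3); ok=np.isfinite(q).all(1)
near=ok&(np.hypot(q[:,0]-.596,q[:,1]+.0885)<.2)
rim=near&(abs(q[:,2]-.15)<.0025)
e=cv2.minEnclosingCircle((q[rim][:,:2]*1000).astype(np.float32)); print("outer",e,rim.sum())
c=circ(q[rim][:,:2]); print("ring mean fit",c)
rr=np.hypot(*(q[:,:2]-c[:2]).T); an=np.degrees(np.arctan2(q[:,1]-c[1],q[:,0]-c[0]))%360
for a in range(140,190,2):
    b=rim&(an>=a)&(an<a+2); print(a,b.sum(),end="; ")
s=near&(q[:,2]>.13)&(q[:,2]<.145)&(rr>.078)&(rr<.099); print("\nslot",s.sum(),np.median(an[s]) if s.any() else 0)
pod=near&(abs(q[:,2]-.098)<.003)&(rr>.108)&(rr<.2)
r=cv2.minAreaRect((q[pod][:,:2]*1000).astype(np.float32)); print("pod",r)
bat=near&(q[:,2]>.12)&(q[:,2]<.145)&(rr>.115); print("bat",q[bat].mean(0),q[bat].max(0),bat.sum(),an[bat].mean(),rr[bat].mean())
E
```

```text
time_s: 9.1
eef_pos: [0.5001, -0.0586, 0.4161]
orientation: [-0.003, 3.14, -0.0]
force: [0.6, 0.7, -0.5]
width: 0.0727
finger_force: 0.0
time_s: 9.4
eef_pos: [0.4997, -0.0611, 0.4148]
orientation: [-0.003, -3.141, 0.0]
force: [-0.1, -0.2, -0.1]
width: 0.0725
finger_force: 0.0
outer ((596.9617309570312, -88.0737533569336), 100.49876403808594) 7003
ring mean fit [ 0.5964 -0.0881  0.0878]
140 43; 142 46; 144 45; 146 47; 148 47; 150 43; 152 43; 154 50; 156 47; 158 47; 160 15; 162 0; 164 0; 166 0; 168 24; 170 51; 172 50; 174 47; 176 52; 178 38; 180 48; 182 47; 184 50; 186 47; 188 49; 
slot 176 164.42104108908728
pod ((463.13140869140625, -51.853759765625), (96.92497253417969, 80.32595825195312), 74.8155517578125)
bat [ 0.4611 -0.0401  0.1307] [ 0.4669 -0.0332  0.1363] 95 160.453087028082 0.14353929311393931
```

View pics/w3.png

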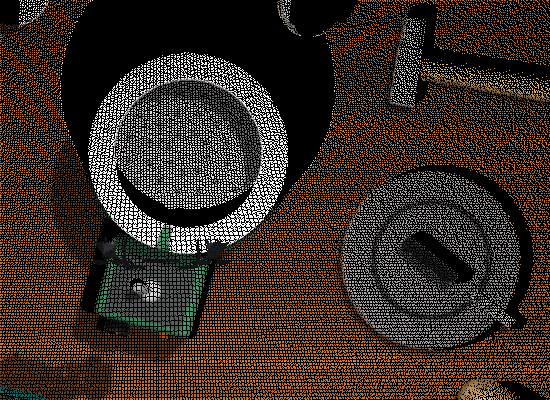

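The rebuilt top view shows the lid flat and right side up on the bench at (438,257). The open drum is at (188,150), the slot at (165,238), and the toggle at (148,290), leaning to +y (off).

```bash
cat >> h.py <<'E'
DR=np.array([.5965,-.088])
def plan(tgt,nxt=None,side=1,hover=.2):
    """tgt: expected xy of buckle below; prints grasp delta, transfer delta (from grasp xy, tool axes after turn), and delta to next hover"""
    im,P=cloud("wrist"); B=buckles(P,im["pixels"])
    for b in B: print("  b",np.round(b,3))
    b=min([b for b in B if abs(b[3]-56)<5 and abs(b[4]-44)<5],key=lambda b:np.hypot(b[0]-tgt[0],b[1]-tgt[1]))
    yaw=np.radians(b[2]+90); delta((b[0],b[1],.002),yaw)
    s=state(); a0=np.arctan2(*R.from_rotvec(s["orientation"]).as_matrix()[1::-1,1])
    while yaw-a0>np.pi/2: yaw-=np.pi
    while yaw-a0<-np.pi/2: yaw+=np.pi
    y=np.array([np.cos(yaw),np.sin(yaw)]); x=np.array([-y[1],y[0]])  # tool x = y x z(down)
    drop=DR+x*.026*side; v=drop-np.array(b[:2]); print("transfer tool xy",np.array([v@x,v@y]).round(3),"yaw",np.degrees(yaw).round(1))
    if nxt is not None:
        w=np.array(nxt[:2])-drop; dy=(nxt[2]+90-np.degrees(yaw)+90)%180-90
        print("to next tool xy",np.array([w@x,w@y]).round(3),"wz",-np.radians(dy).round(3))
E
python3 - <<'E'
from h import *
delta((.566,.196,.2),np.radians(103))
E
```

```text
d [-0.066   0.2572  0.2148] [ 0.     -0.0009 -0.2286] q6 -0.12 tcp [ 0.4998 -0.061   0.4149] y-yaw 89.9 w 0.0725
```

```bash
python3 -m jog '[[-0.066,0.257,0.215,0,0,-0.229],[-0.066,0.257,0.215,0,0,-0.229],[-0.066,0.257,0.215,0,0,-0.229],[-0.066,0.257,0.215,0,0,-0.229],[-0.066,0.257,0.215,0,0,-0.229],[-0.066,0.257,0.215,0,0,-0.229],[-0.066,0.257,0.215,0,0,-0.229],[-0.066,0.257,0.215,0,0,-0.229]]' 0.75; python3 -m jog '[[0,0,0,0,0,0],[0,0,0,0,0,0]]'
python3 - <<'E'
from h import *
plan((.566,.196),(.465,.281,19.1),1)
E
```

```text
time_s: 10.25
eef_pos: [0.565, 0.199, 0.1955]
orientation: [0.361, -3.114, 0.001]
force: [-1.4, -0.9, 1.1]
width: 0.064
finger_force: 0.0
time_s: 10.45
eef_pos: [0.5664, 0.1958, 0.2011]
orientation: [-0.356, 3.121, -0.0]
force: [0.1, 0.4, -0.1]
width: 0.0639
finger_force: 0.0
  b [ 0.464  0.187 75.292 55.849 43.911  0.012]
  b [ 0.465  0.281 19.423 55.651 44.173  0.012]
  b [  0.459   0.373 -24.511  55.674  44.395   0.012]
  b [ 0.566  0.196 13.123 56.987 43.815  0.012]
  b [ 0.557  0.285 41.953 58.262 43.982  0.012]
  b [ 0.55   0.389 62.173 58.753 43.805  0.012]
  b [  0.665   0.422 -69.345  75.61    8.943   0.032]
d [0.0006 0.0002 0.1994] [-0.0001  0.0014 -0.0021] q6 0.106 tcp [0.5665 0.1957 0.2014] y-yaw 103.0 w 0.0641
transfer tool xy [ 0.061 -0.283] yaw 103.1
to next tool xy [0.018 0.389] wz -0.104
```

```bash
python3 -m jog '[[0,0,0.05,0,0,0],[0,0,0.1,0,0,0],[0,0,0.15,0,0,0],[0,0,0.18,0,0,0],[0,0,0.195,0,0,0],[0,0,0.199,0,0,0],[0,0,0.199,0,0,0]]'; python3 -m jog '[[0,0,0,0,0,0],[0,0,0,0,0,0],[0,0,0,0,0,0],[0,0,0,0,0,0]]' 0 60; python3 -m jog '[[0,0,-0.05,0,0,0],[0,0,-0.1,0,0,0],[0,0,-0.15,0,0,0],[0,0,-0.2,0,0,0],[0,0,-0.22,0,0,0]]'
```

```text
time_s: 11.2
eef_pos: [0.5666, 0.1961, 0.002]
orientation: [-0.356, 3.121, 0.0]
force: [-0.2, -0.3, 0.1]
width: 0.0638
finger_force: 0.0
time_s: 11.6
eef_pos: [0.5674, 0.1969, 0.0034]
orientation: [-0.357, 3.118, 0.0]
force: [-1.3, -1.7, 7.0]
width: 0.0421
finger_force: 61.1
time_s: 12.1
eef_pos: [0.5677, 0.1973, 0.2281]
orientation: [-0.357, 3.113, 0.003]
force: [-0.1, -0.4, -0.6]
width: 0.0422
finger_force: 61.7
```

```bash
python3 -m jog '[[0.061,-0.283,0,0,0,0],[0.061,-0.283,0,0,0,0],[0.061,-0.283,0,0,0,0],[0.061,-0.283,0,0,0,0],[0.061,-0.283,0,0,0,0],[0.061,-0.283,0,0,0,0],[0.061,-0.283,0,0,0,0],[0.061,-0.283,0,0,0,0]]'; python3 -m jog '[[0,0,0.05,0,0,0],[0,0,0.09,0,0,0],[0,0,0.098,0,0,0],[0,0,0.098,0,0,0]]'; python3 -m jog '[[0,0,0,0,0,0],[0,0,0,0,0,0],[0,0,0,0,0,0]]' 0.7; python3 -m jog '[[0,0,-0.05,0,0,0],[0,0,-0.098,0,0,0],[0.018,0.389,-0.098,0,0,-0.104],[0.018,0.389,-0.098,0,0,-0.104],[0.018,0.389,-0.098,0,0,-0.104],[0.018,0.389,-0.098,0,0,-0.104],[0.018,0.389,-0.08,0,0,-0.104],[0.018,0.389,-0.08,0,0,-0.104]]' 0.75;  python3 -m jog '[[0.003,0.12,0.005,0,0,0],[0.003,0.12,0.005,0,0,0],[0.003,0.12,0.005,0,0,0],[0.003,0.12,0.005,0,0,0]]'
python3 - <<'E'
from h import *
plan((.465,.281),(.557,.285,42),-1)
E
```

```text
time_s: 12.9
eef_pos: [0.5706, -0.0937, 0.2223]
orientation: [-0.354, 3.12, -0.0]
force: [-0.7, 0.9, -1.2]
width: 0.0421
finger_force: 61.7
time_s: 13.3
eef_pos: [0.5701, -0.0915, 0.1231]
orientation: [0.36, -3.119, -0.001]
force: [-0.2, 0.2, -0.4]
width: 0.0419
finger_force: 61.7
time_s: 13.6
eef_pos: [0.5718, -0.0927, 0.1251]
orientation: [-0.358, 3.118, -0.001]
force: [0.3, 0.0, -0.2]
width: 0.0598
finger_force: 0.0
time_s: 14.4
eef_pos: [0.4891, 0.1975, 0.2131]
orientation: [-0.519, 3.096, 0.001]
force: [1.6, -0.2, 0.3]
width: 0.0641
finger_force: 0.0
time_s: 14.8
eef_pos: [0.4466, 0.3108, 0.2075]
orientation: [-0.525, 3.096, 0.001]
force: [-0.6, -0.1, 0.3]
width: 0.064
finger_force: 0.0
  b [ 0.463  0.187 74.547 56.326 44.066  0.012]
  b [ 0.466  0.281 19.541 57.642 43.953  0.012]
  b [  0.458   0.373 -25.06   55.661  43.835   0.012]
  b [ 0.557  0.285 42.736 58.708 43.942  0.012]
  b [ 0.549  0.39  61.686 59.311 43.421  0.012]
  b [  0.665   0.422 -71.655  74.315  12.097   0.031]
d [-0.0081 -0.0324  0.2055] [ 0.0001  0.0009 -0.0062] q6 0.27 tcp [0.4472 0.3093 0.2075] y-yaw 109.19 w 0.0641
transfer tool xy [-0.026 -0.392] yaw 109.5
to next tool xy [-0.062  0.365] wz -0.392
```

```bash
python3 -m jog '[[-0.008,-0.032,0,0,0,0],[-0.008,-0.032,0.05,0,0,-0.006],[-0.008,-0.032,0.1,0,0,-0.006],[-0.008,-0.032,0.15,0,0,-0.006],[-0.008,-0.032,0.19,0,0,-0.006],[-0.008,-0.032,0.205,0,0,-0.006],[-0.008,-0.032,0.205,0,0,-0.006]]'; python3 -m jog '[[0,0,0,0,0,0],[0,0,0,0,0,0],[0,0,0,0,0,0],[0,0,0,0,0,0]]' 0 60; python3 -m jog '[[0,0,-0.05,0,0,0],[0,0,-0.1,0,0,0],[0,0,-0.15,0,0,0],[0,0,-0.2,0,0,0],[0,0,-0.22,0,0,0]]'
python3 -m jog '[[-0.026,-0.392,0,0,0,0],[-0.026,-0.392,0,0,0,0],[-0.026,-0.392,0,0,0,0],[-0.026,-0.392,0,0,0,0],[-0.026,-0.392,0,0,0,0],[-0.026,-0.392,0,0,0,0],[-0.026,-0.392,0,0,0,0],[-0.026,-0.392,0,0,0,0]]'; python3 -m jog '[[0,0,0.05,0,0,0],[0,0,0.09,0,0,0],[0,0,0.098,0,0,0],[0,0,0.098,0,0,0]]'; python3 -m jog '[[0,0,0,0,0,0],[0,0,0,0,0,0],[0,0,0,0,0,0]]' 0.7; python3 -m jog '[[0,0,-0.05,0,0,0],[0,0,-0.098,0,0,0]]'; python3 -m jog '[[-0.062,0.365,0.02,0,0,-0.392],[-0.062,0.365,0.02,0,0,-0.392],[-0.062,0.365,0.02,0,0,-0.392],[-0.062,0.365,0.02,0,0,-0.392],[-0.062,0.365,0.02,0,0,-0.392],[-0.062,0.365,0.02,0,0,-0.392],[-0.062,0.365,0.02,0,0,-0.392],[-0.062,0.365,0.02,0,0,-0.392]]' 0.75;  python3 -m jog '[[0,0,0,0,0,0],[0,0,0,0,0,0]]'
python3 - <<'E'
from h import *
plan((.557,.285),(.549,.39,62),1)
E
```

```text
time_s: 15.55
eef_pos: [0.4654, 0.2785, 0.0004]
orientation: [0.525, -3.095, 0.002]
force: [1.0, -0.2, 0.2]
width: 0.0642
finger_force: 0.0
time_s: 15.95
eef_pos: [0.4666, 0.2803, 0.0031]
orientation: [-0.527, 3.095, -0.0]
force: [0.3, -2.3, 6.7]
width: 0.042
finger_force: 61.6
time_s: 16.45
eef_pos: [0.4668, 0.2812, 0.2274]
orientation: [-0.528, 3.09, 0.004]
force: [-0.2, 0.3, -0.7]
width: 0.0422
finger_force: 61.6
time_s: 17.25
eef_pos: [0.6206, -0.0834, 0.2223]
orientation: [-0.527, 3.096, -0.001]
force: [0.8, -0.2, -0.7]
width: 0.0422
finger_force: 61.6
time_s: 17.65
eef_pos: [0.6193, -0.0806, 0.1233]
orientation: [0.529, -3.094, -0.001]
force: [0.6, -0.4, 0.3]
width: 0.0426
finger_force: 61.5
time_s: 17.95
eef_pos: [0.6212, -0.0805, 0.1259]
orientation: [-0.529, 3.094, -0.002]
force: [-0.7, -0.2, 0.8]
width: 0.0598
finger_force: 0.0
time_s: 18.15
eef_pos: [0.6194, -0.0804, 0.2232]
orientation: [0.529, -3.095, -0.001]
force: [1.5, -0.4, 1.0]
width: 0.0601
finger_force: 0.0
time_s: 18.95
eef_pos: [0.5565, 0.2885, 0.2026]
orientation: [-1.126, 2.931, 0.001]
force: [0.9, -0.1, 0.1]
width: 0.0639
finger_force: 0.0
time_s: 19.15
eef_pos: [0.5574, 0.2846, 0.2025]
orientation: [-1.123, 2.933, -0.0]
force: [0.3, 0.3, -0.5]
width: 0.0643
finger_force: 0.0
  b [ 0.463  0.188 74.995 54.742 44.904  0.012]
  b [  0.458   0.374 -24.973  57.174  44.324   0.012]
  b [ 0.557  0.285 41.538 57.035 43.877  0.012]
  b [ 0.55   0.39  61.699 59.905 43.962  0.012]
  b [  0.665   0.423 -73.283  73.904  12.185   0.032]
d [-0.0001  0.0011  0.2005] [-0.0005  0.0006  0.0054] q6 -0.259 tcp [0.5576 0.2838 0.2025] y-yaw 131.85 w 0.064
transfer tool xy [ 0.244 -0.305] yaw 131.5
to next tool xy [-0.307  0.389] wz -0.357
```

```bash
python3 -m jog '[[0,0.001,0.05,0,0,0.005],[0,0.001,0.1,0,0,0.005],[0,0.001,0.15,0,0,0.005],[0,0.001,0.185,0,0,0.005],[0,0.001,0.2,0,0,0.005],[0,0.001,0.2,0,0,0.005]]'; python3 -m jog '[[0,0,0,0,0,0],[0,0,0,0,0,0],[0,0,0,0,0,0],[0,0,0,0,0,0]]' 0 60; python3 -m jog '[[0,0,-0.05,0,0,0],[0,0,-0.1,0,0,0],[0,0,-0.15,0,0,0],[0,0,-0.2,0,0,0],[0,0,-0.22,0,0,0]]'
python3 -m jog '[[0.244,-0.305,0,0,0,0],[0.244,-0.305,0,0,0,0],[0.244,-0.305,0,0,0,0],[0.244,-0.305,0,0,0,0],[0.244,-0.305,0,0,0,0],[0.244,-0.305,0,0,0,0],[0.244,-0.305,0,0,0,0],[0.244,-0.305,0,0,0,0]]'; python3 -m jog '[[0,0,0.05,0,0,0],[0,0,0.09,0,0,0],[0,0,0.094,0,0,0],[0,0,0.094,0,0,0]]'; python3 -m jog '[[0,0,0,0,0,0],[0,0,0,0,0,0],[0,0,0,0,0,0]]' 0.7; python3 -m jog '[[0,0,-0.05,0,0,0],[0,0,-0.094,0,0,0],[-0.03,0.039,-0.094,0,0,0],[-0.06,0.078,-0.094,0,0,0]]'; python3 -m jog '[[-0.247,0.311,0.02,0,0,-0.357],[-0.247,0.311,0.02,0,0,-0.357],[-0.247,0.311,0.02,0,0,-0.357],[-0.247,0.311,0.02,0,0,-0.357],[-0.247,0.311,0.02,0,0,-0.357],[-0.247,0.311,0.02,0,0,-0.357],[-0.247,0.311,0.02,0,0,-0.357],[-0.247,0.311,0.02,0,0,-0.357]]' 0.75;  python3 -m jog '[[0,0,0,0,0,0],[0,0,0,0,0,0]]'
python3 - <<'E'
from h import *
plan((.549,.39),(.463,.188,75),-1)
E
```

```text
time_s: 19.8
eef_pos: [0.5566, 0.2828, 0.0003]
orientation: [1.11, -2.936, 0.001]
force: [-0.4, -1.7, 1.3]
width: 0.0639
finger_force: 0.0
time_s: 20.2
eef_pos: [0.5577, 0.2845, 0.0029]
orientation: [-1.113, 2.936, -0.001]
force: [-0.1, -3.9, 6.0]
width: 0.0422
finger_force: 61.6
time_s: 20.7
eef_pos: [0.5581, 0.2856, 0.2275]
orientation: [-1.112, 2.931, 0.001]
force: [0.8, 0.6, -1.1]
width: 0.0423
finger_force: 61.6
time_s: 21.5
eef_pos: [0.5762, -0.1077, 0.222]
orientation: [-1.113, 2.938, -0.0]
force: [0.0, -0.3, -1.6]
width: 0.0423
finger_force: 61.6
time_s: 21.9
eef_pos: [0.576, -0.105, 0.1278]
orientation: [1.114, -2.936, -0.002]
force: [-0.5, -0.3, -0.2]
width: 0.0427
finger_force: 61.5
time_s: 22.2
eef_pos: [0.5776, -0.105, 0.1297]
orientation: [-1.114, 2.935, -0.002]
force: [0.2, -0.8, -0.5]
width: 0.0597
finger_force: 0.0
time_s: 22.6
eef_pos: [0.5709, -0.0068, 0.2245]
orientation: [-1.108, 2.935, -0.003]
force: [0.9, 0.5, -1.5]
width: 0.0597
finger_force: 0.0
time_s: 23.4
eef_pos: [0.5478, 0.3922, 0.2029]
orientation: [-1.618, 2.691, 0.0]
force: [0.5, -0.1, 0.1]
width: 0.0641
finger_force: 0.0
time_s: 23.6
eef_pos: [0.5477, 0.391, 0.202]
orientation: [-1.622, 2.691, -0.0]
force: [0.7, -0.5, 0.3]
width: 0.0642
finger_force: 0.0
  b [  0.458   0.374 -24.015  57.704  44.143   0.012]
  b [ 0.549  0.389 62.304 57.602 43.782  0.012]
  b [  0.671   0.41  -64.472  46.465   4.31    0.033]
  b [ 0.654  0.449 65.379 20.221 12.494  0.034]
d [-0.     -0.0015  0.2002] [-0.0004 -0.     -0.0042] q6 -0.465 tcp [0.548  0.3898 0.2022] y-yaw 152.06 w 0.0638
transfer tool xy [ 0.375 -0.263] yaw 152.3
to next tool xy [-0.156  0.246] wz -0.222
```

```bash
python3 -m jog '[[0,-0.001,0.05,0,0,-0.004],[0,-0.001,0.1,0,0,-0.004],[0,-0.001,0.15,0,0,-0.004],[0,-0.001,0.185,0,0,-0.004],[0,-0.001,0.2,0,0,-0.004],[0,-0.001,0.2,0,0,-0.004]]'; python3 -m jog '[[0,0,0,0,0,0],[0,0,0,0,0,0],[0,0,0,0,0,0],[0,0,0,0,0,0]]' 0 60; python3 -m jog '[[0,0,-0.05,0,0,0],[0,0,-0.1,0,0,0],[0,0,-0.15,0,0,0],[0,0,-0.2,0,0,0],[0,0,-0.22,0,0,0],[0.04,-0.028,-0.22,0,0,0],[0.08,-0.056,-0.22,0,0,0]]'
python3 -m jog '[[0.295,-0.207,0,0,0,0],[0.295,-0.207,0,0,0,0],[0.295,-0.207,0,0,0,0],[0.295,-0.207,0,0,0,0],[0.295,-0.207,0,0,0,0],[0.295,-0.207,0,0,0,0],[0.295,-0.207,0,0,0,0],[0.295,-0.207,0,0,0,0]]'; python3 -m jog '[[0,0,0.05,0,0,0],[0,0,0.09,0,0,0],[0,0,0.09,0,0,0],[0,0,0.09,0,0,0]]'; python3 -m jog '[[0,0,0,0,0,0],[0,0,0,0,0,0],[0,0,0,0,0,0]]' 0.7; python3 -m jog '[[0,0,-0.05,0,0,0],[0,0,-0.09,0,0,0]]'; python3 -m jog '[[-0.156,0.246,0.02,0,0,-0.222],[-0.156,0.246,0.02,0,0,-0.222],[-0.156,0.246,0.02,0,0,-0.222],[-0.156,0.246,0.02,0,0,-0.222],[-0.156,0.246,0.02,0,0,-0.222],[-0.156,0.246,0.02,0,0,-0.222],[-0.156,0.246,0.02,0,0,-0.222]]' 0.75;  python3 -m jog '[[0,0,0,0,0,0],[0,0,0,0,0,0]]'
python3 - <<'E'
from h import *
plan((.463,.188),(.458,.374,-24.7),1)
E
```

```text
time_s: 24.25
eef_pos: [0.549, 0.3869, 0.0006]
orientation: [1.62, -2.689, 0.001]
force: [0.1, -0.2, 0.3]
width: 0.0641
finger_force: 0.0
time_s: 24.65
eef_pos: [0.5501, 0.3888, 0.0034]
orientation: [-1.622, 2.688, -0.001]
force: [0.8, -3.0, 7.2]
width: 0.0424
finger_force: 61.6
time_s: 25.35
eef_pos: [0.5616, 0.2923, 0.223]
orientation: [-1.626, 2.685, -0.0]
force: [0.0, -1.3, -0.6]
width: 0.0425
finger_force: 61.4
time_s: 26.15
eef_pos: [0.6073, -0.0701, 0.2221]
orientation: [1.617, -2.693, 0.002]
force: [-0.6, -0.1, -0.7]
width: 0.042
finger_force: 61.4
time_s: 26.55
eef_pos: [0.607, -0.0649, 0.1327]
orientation: [1.624, -2.689, -0.001]
force: [-0.3, 0.9, 0.3]
width: 0.0422
finger_force: 61.4
time_s: 26.85
eef_pos: [0.6082, -0.0651, 0.1337]
orientation: [-1.623, 2.687, -0.003]
force: [-0.9, -0.6, -1.4]
width: 0.0601
finger_force: 0.0
time_s: 27.05
eef_pos: [0.6068, -0.0651, 0.2238]
orientation: [1.624, -2.689, -0.0]
force: [0.9, -0.6, -0.2]
width: 0.0597
finger_force: 0.0
time_s: 27.75
eef_pos: [0.4599, 0.191, 0.2026]
orientation: [-1.917, 2.487, 0.001]
force: [1.3, -0.4, -0.7]
width: 0.0641
finger_force: 0.0
time_s: 27.95
eef_pos: [0.4628, 0.1871, 0.2024]
orientation: [-1.911, 2.493, -0.001]
force: [0.6, -0.1, -0.4]
width: 0.0641
finger_force: 0.0
  b [ 0.464  0.187 75.641 56.934 43.79   0.012]
  b [  0.457   0.373 -25.028  58.202  44.672   0.012]
d [-0.001  -0.0008  0.2003] [-0.0008  0.0002 -0.0131] q6 -0.923 tcp [0.4629 0.1867 0.2023] y-yaw 164.89 w 0.0638
transfer tool xy [ 0.26  -0.197] yaw 165.6
to next tool xy [-0.439  0.249] wz -1.39
```

```bash
python3 -m jog '[[-0.001,-0.001,0.05,0,0,-0.013],[-0.001,-0.001,0.1,0,0,-0.013],[-0.001,-0.001,0.15,0,0,-0.013],[-0.001,-0.001,0.185,0,0,-0.013],[-0.001,-0.001,0.2,0,0,-0.013],[-0.001,-0.001,0.2,0,0,-0.013]]'; python3 -m jog '[[0,0,0,0,0,0],[0,0,0,0,0,0],[0,0,0,0,0,0],[0,0,0,0,0,0]]' 0 60; python3 -m jog '[[0,0,-0.05,0,0,0],[0,0,-0.1,0,0,0],[0,0,-0.15,0,0,0],[0,0,-0.2,0,0,0],[0,0,-0.22,0,0,0]]'
python3 -m jog '[[0.26,-0.197,0,0,0,0],[0.26,-0.197,0,0,0,0],[0.26,-0.197,0,0,0,0],[0.26,-0.197,0,0,0,0],[0.26,-0.197,0,0,0,0],[0.26,-0.197,0,0,0,0],[0.26,-0.197,0,0,0,0],[0.26,-0.197,0,0,0,0]]'; python3 -m jog '[[0,0,0.05,0,0,0],[0,0,0.085,0,0,0],[0,0,0.085,0,0,0],[0,0,0.085,0,0,0]]'; python3 -m jog '[[0,0,0,0,0,0],[0,0,0,0,0,0],[0,0,0,0,0,0]]' 0.7; python3 -m jog '[[0,0,-0.05,0,0,0],[0,0,-0.085,0,0,0],[-0.04,0.023,-0.085,0,0,0],[-0.08,0.046,-0.085,0,0,0],[-0.12,0.068,-0.085,0,0,0]]'; python3 -m jog '[[-0.32,0.181,0.01,0,0,-1],[-0.32,0.181,0.01,0,0,-1],[-0.32,0.181,0.01,0,0,-1],[-0.32,0.181,0.01,0,0,-1],[-0.32,0.181,0.01,0,0,-1],[-0.32,0.181,0.01,0,0,-1],[-0.32,0.181,0.01,0,0,-1],[-0.32,0.181,0.01,0,0,-1]]' 0.75;  python3 -m jog '[[0,0,0,0,0,-0.15],[0,0,0,0,0,-0.3],[0,0,0,0,0,-0.39],[0,0,0,0,0,-0.39],[0,0,0,0,0,-0.39]]'
python3 - <<'E'
from h import *
plan((.458,.374),None,1)
E
```

```text
time_s: 28.6
eef_pos: [0.4633, 0.1865, -0.0]
orientation: [1.923, -2.481, -0.001]
force: [0.1, -0.4, -0.1]
width: 0.0641
finger_force: 0.0
time_s: 29.0
eef_pos: [0.4641, 0.1878, 0.0024]
orientation: [-1.926, 2.481, -0.001]
force: [1.3, -2.0, 3.9]
width: 0.042
finger_force: 63.5
time_s: 29.5
eef_pos: [0.4647, 0.1886, 0.2269]
orientation: [-1.924, 2.476, -0.003]
force: [1.4, 0.4, -1.6]
width: 0.0425
finger_force: 61.7
time_s: 30.3
eef_pos: [0.5909, -0.1159, 0.2212]
orientation: [1.922, -2.484, 0.0]
force: [0.1, 0.3, -0.3]
width: 0.0427
finger_force: 61.6
time_s: 30.7
eef_pos: [0.5898, -0.1118, 0.1376]
orientation: [1.928, -2.48, -0.001]
force: [0.1, -0.1, -0.2]
width: 0.0421
finger_force: 61.5
time_s: 31.0
eef_pos: [0.5909, -0.1125, 0.1385]
orientation: [-1.927, 2.479, -0.003]
force: [0.1, 0.4, -0.1]
width: 0.06
finger_force: 0.0
time_s: 31.5
eef_pos: [0.5536, 0.0217, 0.223]
orientation: [-1.925, 2.481, -0.002]
force: [1.6, 0.0, 0.4]
width: 0.0598
finger_force: 0.0
time_s: 32.3
eef_pos: [0.4561, 0.3794, 0.2122]
orientation: [-2.883, 1.243, 0.0]
force: [0.6, -0.6, 0.6]
width: 0.0639
finger_force: 0.0
time_s: 32.8
eef_pos: [0.4577, 0.3751, 0.2122]
orientation: [-3.068, 0.677, -0.001]
force: [-0.4, 0.5, 0.1]
width: 0.0641
finger_force: 0.0
  b [ 0.651  0.454 70.856 10.887  3.577  0.034]
  b [  0.459   0.374 -24.348  56.562  43.396   0.012]
d [0.001  0.0003 0.2102] [-0.0003 -0.0003 -0.009 ] q6 -2.021 tcp [0.4577 0.3751 0.2122] y-yaw -114.86 w 0.0641
transfer tool xy [0.342 0.364] yaw -114.3
```

```bash
python3 -m jog '[[0.001,0,0.05,0,0,-0.009],[0.001,0,0.1,0,0,-0.009],[0.001,0,0.15,0,0,-0.009],[0.001,0,0.195,0,0,-0.009],[0.001,0,0.21,0,0,-0.009],[0.001,0,0.21,0,0,-0.009]]'; python3 -m jog '[[0,0,0,0,0,0],[0,0,0,0,0,0],[0,0,0,0,0,0],[0,0,0,0,0,0]]' 0 60; python3 -m jog '[[0,0,-0.05,0,0,0],[0,0,-0.1,0,0,0],[0,0,-0.15,0,0,0],[0,0,-0.2,0,0,0],[0,0,-0.22,0,0,0],[0.03,0.032,-0.22,0,0,0],[0.06,0.064,-0.22,0,0,0],[0.09,0.096,-0.22,0,0,0]]'
python3 -m jog '[[0.252,0.268,0,0,0,0],[0.252,0.268,0,0,0,0],[0.252,0.268,0,0,0,0],[0.252,0.268,0,0,0,0],[0.252,0.268,0,0,0,0],[0.252,0.268,0,0,0,0],[0.252,0.268,0,0,0,0],[0.252,0.268,0,0,0,0]]'; python3 -m jog '[[0,0,0.05,0,0,0],[0,0,0.08,0,0,0],[0,0,0.082,0,0,0],[0,0,0.082,0,0,0]]'; python3 -m jog '[[0,0,0,0,0,0],[0,0,0,0,0,0],[0,0,0,0,0,0]]' 0.7; python3 -m jog '[[0,0,-0.05,0,0,0],[0,0,-0.1,0,0,0],[0,0,-0.15,0,0,0],[0,0,-0.2,0,0,0],[0,0,-0.25,0,0,0],[0,0,-0.27,0,0,0],[0,0,-0.27,0,0,0]]' 0.5
python3 - <<'E'
from h import *
im,P=cloud("wrist"); cv2.imwrite("pics/w4.png",im["pixels"]); np.savez("w4.npz",P=P,px=im["pixels"])
delta((.49,-.33,.2),np.radians(141.5)); delta((.49,-.33,.2),np.radians(141.5-180))
E
```

```text
time_s: 33.45
eef_pos: [0.4574, 0.3738, 0.0002]
orientation: [3.069, -0.661, -0.003]
force: [0.4, -0.5, 0.7]
width: 0.0642
finger_force: 0.0
time_s: 33.85
eef_pos: [0.4588, 0.3752, 0.0025]
orientation: [-3.071, 0.658, -0.001]
force: [-0.5, -0.1, 4.4]
width: 0.0424
finger_force: 63.9
time_s: 34.65
eef_pos: [0.5014, 0.2495, 0.222]
orientation: [-3.072, 0.656, -0.001]
force: [-0.2, 0.4, -0.5]
width: 0.0421
finger_force: 61.7
time_s: 35.45
eef_pos: [0.6223, -0.1014, 0.2212]
orientation: [3.07, -0.663, 0.0]
force: [-0.1, 0.8, -1.1]
width: 0.0422
finger_force: 61.7
time_s: 35.85
eef_pos: [0.6213, -0.0966, 0.14]
orientation: [3.072, -0.657, -0.002]
force: [-0.6, 0.6, -0.6]
width: 0.0423
finger_force: 61.7
time_s: 36.15
eef_pos: [0.6224, -0.097, 0.1415]
orientation: [-3.072, 0.657, -0.004]
force: [0.7, -0.1, -0.6]
width: 0.0601
finger_force: 0.0
time_s: 36.85
eef_pos: [0.6222, -0.0971, 0.4142]
orientation: [-3.072, 0.657, -0.011]
force: [0.7, -0.1, -0.7]
width: 0.0425
finger_force: 0.0
d [-0.0262  0.2668  0.2114] [ 0.0018 -0.004  -1.3202] q6 -2.875 tcp [ 0.6221 -0.0971  0.4118] y-yaw -114.14 w 0.0426
d [-0.0262  0.2668  0.2114] [ 0.0018 -0.004  -1.3202] q6 -2.875 tcp [ 0.6221 -0.0971  0.4118] y-yaw -114.14 w 0.0426
```

View pics/w4.png

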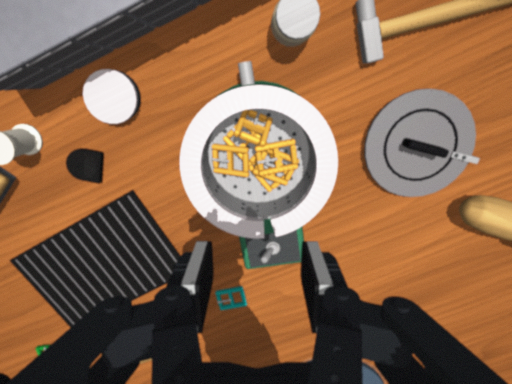

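All six buckles lie in the drum around (258,152), and the mat is empty. The lid is at (420,142) with its key at (465,157).

```bash
cat >> h.py <<'E'
def lidpose(P,px,c=(.49,-.33)):
    q=P.reshape(-1,3); g=px.reshape(-1,3).astype(int); n=np.isfinite(q).all(1)&(np.hypot(q[:,0]-c[0],q[:,1]-c[1])<.13)
    h=n&(q[:,2]>.035)&(q[:,2]<.06)&(g.max(1)<100); r=cv2.minAreaRect((q[h][:,:2]*1000).astype(np.float32))
    d=n&(q[:,2]>.014)&(q[:,2]<.026); cc=circ_disc(q[d][:,:2])
    (w,hh),a=r[1],r[2]; a=a if w>hh else a+90
    print("lid handle",r,h.sum(),q[h][:,2].max(),"yaw",(a+90)%180-90,"disc",cc)
def circ_disc(xy):
    return cv2.minEnclosingCircle((xy*1000).astype(np.float32))
E
python3 - <<'E'
from h import *
d=np.load("w4.npz"); P,px=d["P"],d["px"]; q=P.reshape(-1,3)
m=np.isfinite(q).all(1)&(np.hypot(q[:,0]-DR[0],q[:,1]-DR[1])<.068); print("drum z max",np.percentile(q[m][:,2],[50,99,100]))
lidpose(P,px)
delta((.50,-.25,.3),np.radians(141.5))
E
```

```text
drum z max [0.4707 0.4977 0.4996]
lid handle ((491.4064025878906, -329.8721008300781), (65.29446411132812, 14.138248443603516), 51.59568786621094) 405 0.052176407168183836 yaw 51.59568786621094 disc ((472.15899658203125, -338.2136535644531), 110.04891967773438)
d [-0.0494  0.1896  0.1114] [ 0.0018 -0.004  -1.3202] q6 -2.875 tcp [ 0.6221 -0.0971  0.4118] y-yaw -114.14 w 0.0426
```

```bash
python3 -m jog '[[-0.024,0.266,0.1,0,0,0.15],[-0.024,0.266,0.1,0,0,0.3],[-0.024,0.266,0.1,0,0,0.45],[-0.024,0.266,0.1,0,0,0.6],[-0.024,0.266,0.1,0,0,0.75],[-0.024,0.266,0.1,0,0,0.9],[-0.024,0.266,0.1,0,0,1.0],[-0.024,0.266,0.1,0,0,1.0]]' 0.5; python3 -m jog '[[0,0,0.05,0,0,0.15],[0,0,0.1,0,0,0.3],[0,0,0.13,0,0,0.45],[0,0,0.13,0,0,0.6],[0,0,0.13,0,0,0.75],[0,0,0.13,0,0,0.82],[0,0,0.13,0,0,0.82]]'
python3 - <<'E'
from h import *
d=np.load("w4.npz"); P,px=d["P"],d["px"]; q=P.reshape(-1,3)
m=np.isfinite(q).all(1)&(q[:,2]<.2)&(np.hypot(q[:,0]-DR[0],q[:,1]-DR[1])<.068); print("drum z max",np.percentile(q[m][:,2],[50,99,100]))
im,P=cloud("wrist"); lidpose(P,im["pixels"]); np.savez("w5.npz",P=P,px=im["pixels"])
delta((.4914,-.3299,.0275),np.radians(141.6))
E
```

```text
time_s: 37.7
eef_pos: [0.4895, -0.3305, 0.3085]
orientation: [2.377, -2.053, -0.004]
force: [-0.7, 0.6, 0.0]
width: 0.0424
finger_force: 0.0
time_s: 38.4
eef_pos: [0.4911, -0.329, 0.1795]
orientation: [1.371, -2.826, -0.001]
force: [-0.1, 0.6, -0.4]
width: 0.043
finger_force: 0.0
drum z max [0.0881 0.1294 0.131 ]
lid handle ((489.6219177246094, -331.44696044921875), (64.77699279785156, 13.237037658691406), 51.422969818115234) 1149 0.051038931910754703 yaw 51.422969818115234 disc ((486.3669738769531, -337.0722961425781), 96.80366516113281)
d [ 0.0004 -0.0008  0.1521] [ 0.0003 -0.      0.0048] q6 -1.496 tcp [ 0.4911 -0.3292  0.1796] y-yaw 141.88 w 0.0427
```

```bash
python3 - <<'E'
from h import *
d=np.load("w4.npz"); P,px=d["P"],d["px"]; q=P.reshape(-1,3)
hsv=cv2.cvtColor(px,cv2.COLOR_BGR2HSV).reshape(-1,3)
m=np.isfinite(q).all(1)&(q[:,2]<.2)&(np.hypot(q[:,0]-DR[0],q[:,1]-DR[1])<.074)&(hsv[:,1]>110)&(hsv[:,0]>10)&(hsv[:,0]<36)
print(m.sum(),np.percentile(q[m][:,2],[1,25,50,75,99,100])); t=m&(q[:,2]>.112); print(t.sum(),q[t].mean(0))
E
python3 -m jog '[[0.001,-0.001,0.05,0,0,0],[0.001,-0.001,0.1,0,0,0],[0.001,-0.001,0.14,0,0,0],[0.001,-0.001,0.151,0,0,0],[0.001,-0.001,0.151,0,0,0]]'; python3 -m jog '[[0,0,0,0,0,0],[0,0,0,0,0,0],[0,0,0,0,0,0],[0,0,0,0,0,0],[0,0,0,0,0,0]]' 0 90; python3 -m jog '[[0,0,-0.05,0,0,0],[0,0,-0.1,0,0,0],[0,0,-0.15,0,0,0],[0,0,-0.2,0,0,0],[0,0,-0.22,0,0,0],[0,0,-0.22,0,0,0]]'
python3 - <<'E'
from h import *
print(state()["force"]); delta((.5965,-.088,.25),np.radians(111.6))
E
```

```text
3182 [0.079  0.0949 0.1059 0.1143 0.13   0.131 ]
980 [ 0.6095 -0.1039  0.1196]
time_s: 38.95
eef_pos: [0.4903, -0.3306, 0.0278]
orientation: [1.37, -2.826, -0.004]
force: [0.5, 0.4, 0.8]
width: 0.0428
finger_force: 0.0
time_s: 39.45
eef_pos: [0.4923, -0.3321, 0.0315]
orientation: [-1.367, 2.827, -0.005]
force: [-0.9, 1.1, 5.3]
width: 0.0119
finger_force: 88.8
time_s: 40.05
eef_pos: [0.4924, -0.3324, 0.2538]
orientation: [-1.365, 2.825, -0.011]
force: [0.6, -1.2, -3.7]
width: 0.0119
finger_force: 89.6
[ 0.6464 -1.1751 -3.6883]
d [-0.2562  0.0702  0.0034] [-0.008   0.0027  0.5235] q6 -1.494 tcp [ 0.4924 -0.3324  0.2538] y-yaw 141.6 w 0.0119
```

```bash
python3 -m jog '[[-0.256,0.07,0,0,0,0.639],[-0.256,0.07,0,0,0,0.639],[-0.256,0.07,0,0,0,0.639],[-0.256,0.07,0,0,0,0.639],[-0.256,0.07,0,0,0,0.639],[-0.256,0.07,0,0,0,0.639],[-0.256,0.07,0,0,0,0.639],[-0.256,0.07,0,0,0,0.639]]';  python3 -m jog '[[0,0,0,0,0,0],[0,0,0,0,0,0],[0,0,0,0,0,0]]'
python3 - <<'E'
from h import *
s=state(); print(s["force"],s["width"]); delta((.5965,-.088,.19),np.radians(105))
im,P=cloud("wrist"); np.savez("w6.npz",P=P,px=im["pixels"])
cv2.imwrite("pics/w6.png",im["pixels"])
q=P.reshape(-1,3); g=im["pixels"].reshape(-1,3).astype(int); n=np.isfinite(q).all(1)&(np.hypot(q[:,0]-DR[0],q[:,1]-DR[1])<.13)&(q[:,2]>.22)&(q[:,2]<.27)&(g.min(1)>70)
A=np.c_[q[n][:,:2],np.ones(n.sum())]; print(np.linalg.lstsq(A,q[n][:,2],rcond=None)[0], q[n].min(0),q[n].max(0))
E
```

```text
time_s: 40.85
eef_pos: [0.5948, -0.0867, 0.2475]
orientation: [0.412, -3.112, -0.0]
force: [0.2, -0.9, -3.3]
width: 0.0118
finger_force: 89.4
time_s: 41.15
eef_pos: [0.5949, -0.0884, 0.2488]
orientation: [0.407, -3.115, 0.0]
force: [-0.3, 0.1, -4.0]
width: 0.0118
finger_force: 89.4
[-0.3216  0.1153 -4.0396] 0.011781195727325213
d [-0.0016 -0.      0.0588] [-0.0001 -0.0001 -0.0021] q6 -0.407 tcp [ 0.5949 -0.0884  0.2488] y-yaw 104.88 w 0.0118
[0.0004 0.0018 0.2366] [ 0.4932 -0.1783  0.2333] [0.6775 0.0007 0.27  ]
```

View pics/w6.png

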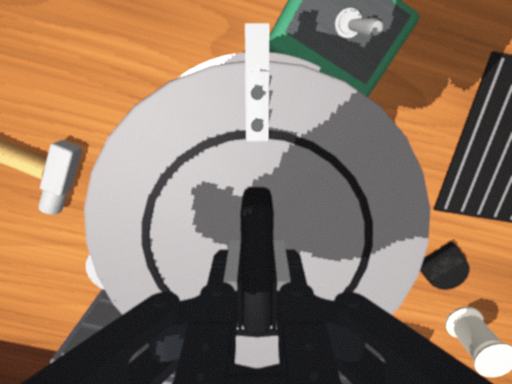

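The lid hangs level at about yaw 15° with its key at (257,80), well to the left of the slot. The pod is at (345,35).

Run:
```python
from h import *
d=np.load("w6.npz"); P,px=d["P"],d["px"]; q=P.reshape(-1,3)
n=np.isfinite(q).all(1)&(q[:,2]>.232)&(q[:,2]<.2385)&(np.hypot(q[:,0]-DR[0],q[:,1]-DR[1])<.12); p=q[n][:,:2]
c=np.array([.595,-.0885])
for _ in range(4):
    an=np.degrees(np.arctan2(*(p-c).T[::-1])); rr=np.hypot(*(p-c).T); E=[]
    for a in range(-180,180,4):
        b=(an>=a)&(an<a+4)
        if b.any() and .08<rr[b].max()<.097: E.append(p[b][rr[b].argmax()])
    E=np.array(E); f=circ(E); c=f[:2]; print(f,len(E))
k=np.isfinite(q).all(1)&(q[:,2]>.225)&(q[:,2]<.245)&(np.hypot(*(q[:,:2]-c).T)>.095)&(np.hypot(*(q[:,:2]-c).T)<.11); kk=q[k].mean(0); print("key",kk, np.degrees(np.arctan2(kk[1]-c[1],kk[0]-c[0])))
```

```text
[ 0.5934 -0.0892  0.0888] 64
[ 0.5933 -0.0892  0.0886] 65
[ 0.5933 -0.0892  0.0886] 65
[ 0.5933 -0.0892  0.0886] 65
key [ 0.4979 -0.1145  0.2364] -165.15695372556272
```

```bash
python3 -m jog '[[-0.003,0,0.04,0,0,0],[-0.003,0,0.06,0,0,0],[-0.003,0,0.066,0,0,0],[-0.003,0,0.069,0,0,0],[-0.003,0,0.069,0,0,0]]';  python3 -m jog '[[0,0,0.002,0,0,0],[0,0,0.003,0,0,0],[0,0,0.003,0,0,0]]'; python3 -m jog '[[0,0,0.001,0,0,0],[0,0,0.002,0,0,0],[0,0,0.002,0,0,0]]'
```

```text
time_s: 41.7
eef_pos: [0.5985, -0.0868, 0.1806]
orientation: [-0.409, 3.114, -0.001]
force: [-0.9, 0.3, -4.4]
width: 0.0121
finger_force: 89.2
time_s: 42.0
eef_pos: [0.5984, -0.0866, 0.1773]
orientation: [-0.409, 3.114, -0.0]
force: [0.4, 0.1, -3.9]
width: 0.0114
finger_force: 89.3
time_s: 42.3
eef_pos: [0.5987, -0.0866, 0.1755]
orientation: [-0.409, 3.113, -0.001]
force: [1.9, 1.5, 3.0]
width: 0.0115
finger_force: 90.3
```

```bash
python3 -m jog '[[0,0,0,0,0,0],[0,0,0,0,0,0],[0,0,0,0,0,0],[0,0,0,0,0,0],[0,0,0,0,0,0]]' 0.35
cat >> h.py <<'E'
def lidonrim(zc=.16):
    im,P=cloud("wrist"); q=P.reshape(-1,3); F=np.isfinite(q).all(1)
    n=F&(q[:,2]>.152)&(q[:,2]<.17)&(np.hypot(q[:,0]-DR[0],q[:,1]-DR[1])<.12); p=q[n]
    c=DR.copy()
    for _ in range(4):
        an=np.degrees(np.arctan2(*(p[:,:2]-c).T[::-1])); rr=np.hypot(*(p[:,:2]-c).T); E=[]
        for a in range(-180,180,4):
            b=(an>=a)&(an<a+4)
            if b.any() and .084<rr[b].max()<.097: E.append(p[b][rr[b].argmax()])
        E=np.array(E); f=circ(E[:,:2]); c=f[:2]
    d=np.hypot(*(p[:,:2]-c).T)<.085; A=np.c_[p[d][:,:2]-c,np.ones(d.sum())]; pl=np.linalg.lstsq(A,p[d][:,2],rcond=None)[0]
    k=(np.hypot(*(p[:,:2]-c).T)>.096)&(np.hypot(*(p[:,:2]-c).T)<.11); kk=p[k].mean(0) if k.any() else np.full(3,np.nan)
    print("lid c-DR",(c-DR).round(4),"r",f[2].round(4),"disc top z",pl[2].round(4),"tilt",pl[:2].round(4),"key",kk,"lid yaw",np.degrees(np.arctan2(c[1]-kk[1],c[0]-kk[0])).round(2),"(home -15.2)")
    return im
E
python3 - <<'E'
from h import *
lidonrim(); delta((.5965,-.088,.1755),np.radians(105)); print(state()["force"])
E
```

```text
time_s: 42.8
eef_pos: [0.5982, -0.0866, 0.1748]
orientation: [0.409, -3.115, 0.0]
force: [-0.3, 0.3, -0.9]
width: 0.0302
finger_force: 0.0
lid c-DR [0.0017 0.0009] r 0.0892 disc top z 0.1607 tilt [-0.0411 -0.0114] key [ 0.502  -0.1126  0.1646] lid yaw 14.86 (home -15.2)
d [ 0.0019 -0.001  -0.0007] [-0.     -0.0002 -0.0006] q6 -0.405 tcp [ 0.5981 -0.0866  0.1748] y-yaw 104.96 w 0.0296
[-1.2111  1.2936  0.2674]
```

```bash
python3 -m jog '[[0,0,0,0,0,0],[0,0,0,0,0,0],[0,0,0,0,0,0],[0,0,0,0,0,0]]' 0 35; python3 -m jog '[[0,0,0.001,0,0,0],[0,0,0.001,0,0,0.06],[0,0,0.001,0,0,0.12],[0,0,0.001,0,0,0.18],[0,0,0.001,0,0,0.24],[0,0,0.001,0,0,0.3],[0,0,0.001,0,0,0.34],[0,0,0.001,0,0,0.36]]'; python3 -m jog '[[0,0,0,0,0,0],[0,0,0,0,0,0.01],[0,0,0,0,0,0.01]]'
python3 - <<'E'
from h import *
lidonrim(); delta((.5965,-.088,.1755),np.radians(74.8)); print(state()["force"])
E
```

```text
time_s: 43.25
eef_pos: [0.5982, -0.0866, 0.1749]
orientation: [-0.409, 3.115, -0.0]
force: [0.1, -0.4, 2.1]
width: 0.0132
finger_force: 36.3
time_s: 44.05
eef_pos: [0.5989, -0.0866, 0.1749]
orientation: [0.156, 3.135, -0.001]
force: [0.1, -0.7, 6.8]
width: 0.013
finger_force: 37.4
time_s: 44.35
eef_pos: [0.5989, -0.0866, 0.1749]
orientation: [0.17, 3.135, -0.001]
force: [0.1, 0.4, 6.6]
width: 0.0129
finger_force: 37.3
lid c-DR [0.0027 0.0009] r 0.0894 disc top z 0.1606 tilt [-0.043  0.003] key [ 0.4998 -0.0772  0.1646] lid yaw -5.64 (home -15.2)
d [ 0.0022 -0.0016 -0.0006] [-0.0001  0.0022  0.1571] q6 -0.035 tcp [ 0.5989 -0.0866  0.1749] y-yaw 83.8 w 0.0135
[-0.0997  0.3023  6.8574]
```

```bash
python3 -m jog '[[0.001,0,0,0,0,0.03],[0.002,-0.001,0,0,0,0.06],[0.002,-0.001,0,0,0,0.09],[0.002,-0.001,0,0,0,0.12],[0.002,-0.001,0,0,0,0.14],[0.002,-0.001,0.001,0,0,0.155],[0.002,-0.001,0.002,0,0,0.162],[0.002,-0.001,0.002,0,0,0.162]]'
python3 - <<'E'
from h import *
lidonrim(); delta((.5965,-.088,.1755),np.radians(74.8)); print(state()["force"])
E
```

```text
time_s: 45.2
eef_pos: [0.5959, -0.0871, 0.1715]
orientation: [-0.424, -3.112, -0.0]
force: [-1.1, 2.6, 1.8]
width: 0.0132
finger_force: 36.2
lid c-DR [0.0005 0.0003] r 0.0892 disc top z 0.1573 tilt [-0.0044  0.0013] key [ 0.5008 -0.0616  0.1573] lid yaw -15.16 (home -15.2)
d [-0.0007 -0.0007 -0.0039] [-0.     -0.0005 -0.0051] q6 0.125 tcp [ 0.596  -0.0872  0.1716] y-yaw 74.51 w 0.0129
[0.0354 2.438  0.1392]
```

```bash
python3 -m jog '[[0,0,0,0,0,0],[0,0,0,0,0,0],[0,0,0,0,0,0],[0,0,0,0,0,0],[0,0,0,0,0,0]]' 0.35;  python3 -m jog '[[0,0,-0.03,0,0,0],[0,0,-0.08,0,0,0],[0,0,-0.12,0,0,0],[0,0,-0.12,0,0,0],[0,0,-0.12,0,0,0]]'
python3 - <<'E'
from h import *
im=lidonrim(); cv2.imwrite("pics/w7.png",im["pixels"])
xd=np.array([np.cos(np.radians(-15.2)),np.sin(np.radians(-15.2))]); yd=np.array([-xd[1],xd[0]])
h=DR-.143*xd; print("hinge",h,"tip",h+yd*.04*np.sin(.38)); 
delta((*(h+yd*.06),.2),np.radians(-15.2+90)); delta((*(h+yd*.06),.2),np.radians(-15.2))
E
```

```text
time_s: 45.75
eef_pos: [0.5961, -0.0874, 0.1718]
orientation: [-0.424, -3.113, 0.0]
force: [0.1, 0.4, 0.3]
width: 0.0299
finger_force: 0.0
time_s: 46.25
eef_pos: [0.5965, -0.0874, 0.2927]
orientation: [0.424, 3.111, -0.0]
force: [0.3, 0.1, -0.4]
width: 0.0298
finger_force: 0.0
lid c-DR [0.0008 0.0001] r 0.0893 disc top z 0.1571 tilt [-0.0015  0.0003] key [ 0.5009 -0.0615  0.1569] lid yaw -15.29 (home -15.2)
hinge [ 0.4585 -0.0505] tip [ 0.4624 -0.0362]
d [0.1426 0.0587 0.0914] [-0.0002 -0.0003 -0.0055] q6 0.125 tcp [ 0.596  -0.0873  0.2914] y-yaw 74.48 w 0.0299
d [0.1426 0.0587 0.0914] [-0.0004 -0.0001  1.5653] q6 0.125 tcp [ 0.596  -0.0873  0.2914] y-yaw 74.48 w 0.0299
```

View pics/w7.png

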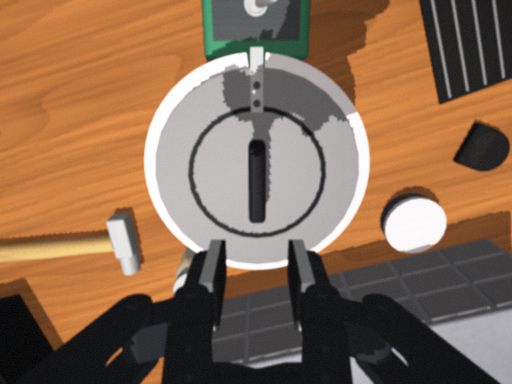

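The lid is flush with its key in the slot at (257,60). The toggle at (258,5) is still to be flipped.

```bash
python3 -m jog '[[0.143,0.057,0.05,0,0,0],[0.143,0.057,0.05,0,0,0],[0.143,0.057,0.05,0,0,0],[0.143,0.057,0.05,0,0,0],[0.143,0.057,0.09,0,0,0],[0.143,0.057,0.13,0,0,0],[0.143,0.057,0.173,0,0,0],[0.143,0.057,0.173,0,0,0]]' 0; python3 -m jog '[[0,0,0,0,0,0],[0,0,0,0,0,0]]'
python3 - <<'E'
from h import *
delta((.4585,-.0505,.118),np.radians(74.8))
E
```

```text
time_s: 47.1
eef_pos: [0.4694, 0.0057, 0.1138]
orientation: [-0.423, -3.103, 0.003]
force: [-0.2, -0.4, 0.3]
width: 0.0002
finger_force: 0.0
time_s: 47.3
eef_pos: [0.4749, 0.0057, 0.1206]
orientation: [0.424, 3.111, 0.0]
force: [0.0, 1.1, 0.0]
width: 0.0001
finger_force: 0.0
d [ 0.0008 -0.0586  0.0025] [ 0.0005  0.0022 -0.0056] q6 0.283 tcp [0.4749 0.0057 0.1206] y-yaw 74.48 w 0.0001
```

```bash
python3 -m jog '[[0.001,-0.015,0.001,0,0,0],[0.001,-0.03,0.001,0,0,0],[0.001,-0.04,0.001,0,0,0],[0.001,-0.048,0.001,0,0,0],[0.001,-0.056,0.001,0,0,0],[0.001,-0.058,0.001,0,0,0]]'; python3 -m jog '[[0,0.025,0,0,0,0],[0,0.05,-0.03,0,0,0],[0.03,0.05,-0.08,0,0,0],[0.06,0.05,-0.13,0,0,0],[0.09,0.05,-0.18,0,0,0],[0.1,0.05,-0.22,0,0,0],[0.1,0.05,-0.24,0,0,0],[0.1,0.05,-0.24,0,0,0]]'
python3 - <<'E'
from h import *
im=lidonrim(); cv2.imwrite("pics/w8.png",im["pixels"])
_,P=cloud("wrist"); q=P.reshape(-1,3); h=np.array([.4585,-.0505]); b=np.isfinite(q).all(1)&(q[:,2]>.118)&(q[:,2]<.145)&(np.hypot(*(q[:,:2]-h).T)<.035)
yd=np.array([np.sin(np.radians(15.2)),np.cos(np.radians(15.2))]); print("bat y",((q[b][:,:2]-h)@yd).mean(),b.sum(),state()["eef_pos"])
E
```

```text
time_s: 47.9
eef_pos: [0.4592, -0.0454, 0.1191]
orientation: [0.42, 3.11, 0.02]
force: [7.5, 36.5, 4.2]
width: -0.0001
finger_force: 18.1
time_s: 48.7
eef_pos: [0.3748, 0.0254, 0.3627]
orientation: [0.422, 3.105, 0.002]
force: [0.7, -0.2, 0.1]
width: 0.0001
finger_force: 0.0
lid c-DR [-0.0004 -0.0002] r 0.0888 disc top z 0.1571 tilt [-0.0051  0.0088] key [ 0.4993 -0.0609  0.1562] lid yaw -15.71 (home -15.2)
bat y -0.010518102790081916 116 [0.3744 0.0252 0.3587]
```

View pics/w8.png

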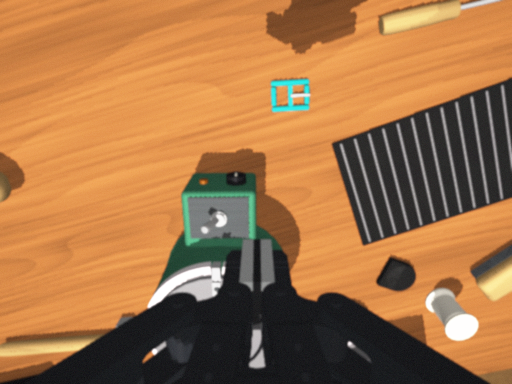

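The toggle at (210,225) now leans to the −y side, with the bat offset at −10.5 mm against +10.7 mm before. The mat is empty, the lid is flush and nothing is touched.

```bash
python3 -m jog '[[0,0,0,0,0,0],[0,0,0,0,0,0],[0,0,0,0,0,0]]' >/dev/null; python3 -c "
from rig import *
print(finish_job())"
```

```text
the job is handed in; nothing more can be done
None
```

The job is handed in: all six buckles are in the drum, the lid is home with its key in the slot, and the toggle is on; the hand-in returned no verdict.

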